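Unmould bird cakes and hang them on the drying rail

ROBOT

A 6-joint arm with a two-finger parallel gripper is mounted at the origin on a cart in front of the work surface, level with it; the furniture and walls round the work are solid. World frame = base frame: x ahead of the robot, y to its left, z up, the work surface at z = 0. Lengths are in m, angles in rad, forces in N, time in s.
With the tool pointing down it reaches from about 0.3 to 0.85 m from the base axis. Payload 5.4 kg.
Tool frame: the origin (TCP) lies midway between the tips of the shut fingers; the grasp point (between the pads) lies 19 mm behind it; z points along the fingers, y is the line along which they close (so a half turn about z gives the same grasp; the last joint's range is limited). The gripper opens to 85 mm and grips with 20 to 120 N. Pads are 22 mm wide; open, the fingers measure 114 mm over their backs; the gripper's body (76 mm by 85 mm) begins 54 mm behind the grasp point. The pads swing forward as they close: fully open they stand 13 mm farther back than shut.
Start: joints at [-1.472, 0.158, 1.597, -0, 1.386, -0.21], TCP at [0.175, -0.548, 0.231] pointing down, gripper open.
Joint ranges: [-2.91, 2.91], [-0.94, 2.29], [0.18, 2.7], [-1.29, 4.43], [0.17, 2.64], [-3, 3]. Speed limits (rad/s): [2.57, 2.57, 3.14, 3.14, 3.14, 3.14].

INTERFACE

Orientations are given as a unit quaternion [w, x, y, z].
In Python, from bench import readout, cams, robot gives the robot as it stands.
- The arm moves only by the tool drive_tool, never from a script. Its argument "deltas" is one flat list of numbers, 7 for each row, row after row: the turn, a rotation vector about the world's x, y, z normalised to -1 to 1, where 1 is 0.12 rad, then the shift along the world's x, y, z normalised to -1 to 1, where 1 is 0.04 m, then the opening, from -1 (shut) to 1 (fully open). In form: [wx, wy, wz, tx, ty, tz, hand, wx, wy, wz, tx, ty, tz, hand, ...]. A call has 1 to 8 rows; each row shifts and turns the commanded pose from where the row before left it; what a row does not reach is not made up. A row lasts 1/8 s, in which the tool goes at most 62.5 mm and 10.7 degrees, less where a joint would pass 70% of its speed; a pose out of reach is approached as far as the arm can. A call with a number of a shift or a turn outside -1 to 1 is refused whole. A call with a gripper value outside its range is refused whole. The fingers move at their own pace and stop on an object; "grip_force" is the grip in N (left out, the last holds). Time passes only in rows, so rows that do not move let the fingers close. It gives the time, the measured TCP pose, the force, the opening and the grip force at its end, in the units of the state.
- readout.get_obs(): the state, without advancing time (a new reading comes with each control period).
- cams.grab_frame(name): name is "scene" or "top" or "wrist"; returns a dict with "pixels" (480x640x3 uint8, red, green, blue), "camera_matrix" (3x3 intrinsics, pixels), "k1" (the pictures are not rectified: a ray, as slopes to the right and down, at radius r is drawn at 1 + k1 r^2 times it, then the intrinsics apply), "T" (4x4, takes a point from camera to world coordinates). Camera axes: x right, y up, looking along -z (the intrinsics and any distortion apply to the point x, -y, -z); pixel columns grow to the right and rows downward; lengths in m; the calibration is good to about 2 mm. A picture is of the moment at which its call begins. There is no depth.
- robot.sign_off(): hands the job in; it is judged then, once.
Trained networks look in a picture, given as the dict that the camera call returned (one of the last four; its "shot" number tells which), for a name from the list of things; names that differ only in an ending like _2 or _b are one class to them, and where a whole thing is asked for, a point or a joint stands for the part that bears it (a point fixed in the world has none). Each returns a list of dicts, best first, with "conf" (0 to 1); they miss things now and then, are a little off and sometimes report something else, mostly with a low value. They report only what shows in the picture. A call takes as long as a camera call. They do not tell look-alikes from the thing itself.
- cams.spot_in(picture, name): "location" ([column, row] in pixels, amid what is visible of it).
- cams.pinpoint(picture, name): "location" ([column, row] in pixels: a listed point, or the origin of a listed thing).
The state is a dict: "time_s": time; "joint_positions": joint angles; "qd": joint speeds; "joint_efforts": joint torques, N m; "ee_pos": TCP position; "tcp_rot": TCP orientation; "contact_force": force on the tool from outside, world axes, zero at the start; "ft_torque": the same for the moment, N m; "opening": opening from 0.0 (shut) to 1.0 (fully open); "finger_force": force on a finger pad.
Only numpy, scipy, OpenCV 4.12 (cv2) and the standard library are available. Lean on these libraries where they do the work, as an engineer would, in place of code of your own. Each camera call takes 0.05 s, during which the arm holds its last target. There are 200 camera calls.

TASK

The bird cakes in the moulding tin have set and must hang to dry: open the rack's gate, lift every cake out of the tin by its hanger, hook it onto the rail in the loading gap and slide it along beneath the keeper rod until it hangs at a mark, centred above its drip plate, one cake to a mark, any cake at any mark. When all of them hang still and free at their marks, swing the gate fully shut again. The cakes are brittle, so never let one tip over, and leave the mug, the jar and the spoon where they are.

Things in the scene. Friction and masses are not known exactly. Their poses are not given: they have to be found in the camera images.
- tin: the moulding tin, a loose bright metal tin 300 x 104 x 44 mm (x, y, z) on the table with three round tapered cups in a row along its x axis, at x = -95, 0 and +95 mm; origin: centre of its underside, z up. Each cup is 66 mm wide inside at the rim, 52 mm at its floor, which lies 3 mm above the tin's underside; a cup may be empty.
- rack: the drying rack, fixed to the table: wooden board 150 x 400 x 18 mm (x, y, z), round steel posts (16 mm) at y = -185 and +185 mm, and between them a round steel rail, 12 mm in diameter, along the rack's y axis at x = 0, its axis 162 mm above the table. Origin: centre of the board's underside; y points along the rail from the gap end to the closed end, x away from the robot, z up
- gap (a point): middle of the loading gap, on the rail's axis (rack y = -130 mm). An 8 mm keeper rod lies right above the rail from rack y = -85 to +185 mm, its underside 23 mm and its top 31 mm above the rail's axis: a hook can be put on the rail only in the gap, y = -170 to -90 mm, then slid along beneath the keeper, where a seated hook has 6 mm of room above it
- gate (a joint): angle of the gate (rad): a flat steel arm 95 mm long, 12 mm wide, 6 mm thick, on a vertical pivot on top of the gap end's post. 0 = shut: it lies above the rail across the gap, in line with the keeper rod. It opens by swinging its free end away from the robot (rack +x, clockwise from above); at 1.57 it is square to the rail, stop at 1.8. Light friction, stays put
- gate_knob (a point): grip point of the gate's upright dark wooden knob, 16 mm in diameter over its upper 18 mm, standing 30 mm tall on the arm, 78 mm from the pivot; the point lies on the knob's axis 9 mm below its top, 212 mm above the table
- gate_pivot (a point): the gate's pivot axis, at the underside of the gate arm (rack y = -185 mm, 185 mm above the table)
- mark0 (a point): a mark on the rail, nearest the gap (rack y = -35 mm): a narrow dark band round the rail, right above a round steel drip plate (68 mm) let into the board; the point lies on the rail's axis
- mark1 (a point): a mark on the rail, the middle one (rack y = +40 mm): a narrow dark band round the rail, right above a round steel drip plate (68 mm) let into the board; the point lies on the rail's axis
- mark2 (a point): a mark on the rail, nearest the closed end (rack y = +115 mm): a narrow dark band round the rail, right above a round steel drip plate (68 mm) let into the board; the point lies on the rail's axis
- cake0: a hard-set bird cake of seeds, about 0.14 kg, a tapered round block 44 mm tall, 48 mm wide below and 62 mm above, standing in a cup of the tin, its top 3 mm above the rim (may be absent); origin: centre of its underside, z up. A steel hanger of flat bar, 10 mm wide (along y) and 5 mm thick, stands out of its top in the plane y = 0
- cake0_tab (a point): grip point on the hanger's upright tab, to be gripped across y: x = -34, y = 0, z = 122 mm in the cake's frame. The tab runs straight up from z = 62 to 148 mm; its foot slants back to the cake's middle
- cake0_seat (a point): where the rail's axis lies in the seated hook: x = -6, y = 0, z = 120 mm in the cake's frame, in line with its weight. From the tab at z = 116 mm the hook runs level, makes a steep V over the seat (top z = 136 mm, self-centring within 6 mm) and falls to a tip at x = +10 mm that ends at z = 102 mm. It is open below and towards +x: the rail enters between cake (z = 44 mm) and tip
- cake1: a hard-set bird cake of seeds, about 0.14 kg, a tapered round block 44 mm tall, 48 mm wide below and 62 mm above, standing in a cup of the tin, its top 3 mm above the rim (may be absent); origin: centre of its underside, z up. A steel hanger of flat bar, 10 mm wide (along y) and 5 mm thick, stands out of its top in the plane y = 0
- cake1_tab (a point): grip point on the hanger's upright tab, to be gripped across y: x = -34, y = 0, z = 122 mm in the cake's frame. The tab runs straight up from z = 62 to 148 mm; its foot slants back to the cake's middle
- cake1_seat (a point): where the rail's axis lies in the seated hook: x = -6, y = 0, z = 120 mm in the cake's frame, in line with its weight. From the tab at z = 116 mm the hook runs level, makes a steep V over the seat (top z = 136 mm, self-centring within 6 mm) and falls to a tip at x = +10 mm that ends at z = 102 mm. It is open below and towards +x: the rail enters between cake (z = 44 mm) and tip
- cake2: a hard-set bird cake of seeds, about 0.14 kg, a tapered round block 44 mm tall, 48 mm wide below and 62 mm above, standing in a cup of the tin, its top 3 mm above the rim (may be absent); origin: centre of its underside, z up. A steel hanger of flat bar, 10 mm wide (along y) and 5 mm thick, stands out of its top in the plane y = 0
- cake2_tab (a point): grip point on the hanger's upright tab, to be gripped across y: x = -34, y = 0, z = 122 mm in the cake's frame. The tab runs straight up from z = 62 to 148 mm; its foot slants back to the cake's middle
- cake2_seat (a point): where the rail's axis lies in the seated hook: x = -6, y = 0, z = 120 mm in the cake's frame, in line with its weight. From the tab at z = 116 mm the hook runs level, makes a steep V over the seat (top z = 136 mm, self-centring within 6 mm) and falls to a tip at x = +10 mm that ends at z = 102 mm. It is open below and towards +x: the rail enters between cake (z = 44 mm) and tip
- mug: a bystander to be left where it is: green and white mug, 107 mm tall; origin: centre of its underside
- spread_jar: a bystander to be left where it is: glass jar of tan spread with a dark lid, 65 mm wide, 86 mm tall; origin: centre of its underside
- spoon: a bystander to be left where it is: steel spoon, 188 mm long; origin: centre of its underside
There are look-alikes about, which are no part of the job. What is shaped like the cake0 but green is not meant. What is shaped like the cake1 but turquoise is not meant.

How it is judged:
On the way, in this order (a step that is already met when the one before it is completed fails the run):
1. the gate is swung open, clear of the loading gap (beyond 1.0 rad) (value of joint gate above 1 rad), for 0.2 s.
2. every cake hangs upright on the rail at a mark while the gate is still open ((distance between cake0_seat and mark0 below 0.01 m or distance between cake0_seat and mark1 below 0.01 m or distance between cake0_seat and mark2 below 0.01 m) and angle between each of cake0, cake1, cake2's own z axis and vertical below 0.25 rad and (distance between cake1_seat and mark0 below 0.01 m or distance between cake1_seat and mark1 below 0.01 m or distance between cake1_seat and mark2 below 0.01 m) and (distance between cake2_seat and mark0 below 0.01 m or distance between cake2_seat and mark1 below 0.01 m or distance between cake2_seat and mark2 below 0.01 m) and value of joint gate above 0.6 rad), for 0.3 s.
3. the gate is shut again (within 0.1 rad) (value of joint gate below 0.1 rad), for 0.2 s.
At the end, for the whole second after the job is handed in: every cake that was in the tin hangs on the rail with its hook seated within 10 mm of a mark (each at its own), upright within 0.25 rad and at rest, and the gate is shut to within 0.1 rad ((distance between cake0_seat and mark0 below 0.01 m or distance between cake0_seat and mark1 below 0.01 m or distance between cake0_seat and mark2 below 0.01 m) and angle between each of cake0, cake1, cake2's own z axis and vertical below 0.25 rad and (distance between cake1_seat and mark0 below 0.01 m or distance between cake1_seat and mark1 below 0.01 m or distance between cake1_seat and mark2 below 0.01 m) and (distance between cake2_seat and mark0 below 0.01 m or distance between cake2_seat and mark1 below 0.01 m or distance between cake2_seat and mark2 below 0.01 m) and linear speed of each of cake0, cake1, cake2 below 0.05 m/s and value of joint gate below 0.1 rad); the robot touches nothing.
It fails at once if a cake is tipped over (tilted by more than 1 rad) (angle between any of cake0, cake1, cake2's own z axis and vertical above 1 rad).
It fails at once if the mug is moved by more than 3 cm (distance of mug from where it was at the start of the episode above 0.03 m).
It fails at once if the jar of spread is moved by more than 3 cm (distance of spread_jar from where it was at the start of the episode above 0.03 m).
It fails at once if the spoon is moved by more than 3 cm (distance of spoon from where it was at the start of the episode above 0.03 m).
Of cake0, cake1, cake2 only 2 to 3 are there at a start; the rules pass over those that are not, and their reading is None.
At some moment in a run one of tin, cake0, cake1, cake2 may be knocked a few centimetres aside while the robot is not near it.
It also fails if it takes over 208 s, if anything falls off the work surface, if the arm or the gripper's body presses on something with over 40 N, if the wrist force passes 120 N, or if a joint passes its speed limit or range.

## Working session

There is one attempt and no reset: what is moved stays moved. The work goes in short steps, Python scripts to look and compute and a tool call to move; the robot and the scene stay as the last step left them, time stands still between calls to the robot, and variables do not carry over. Pictures are saved under pics/ and viewed, at most 14 in all, crops included, and the job is handed in when it is done.

Besides the shell and the picture viewer there is one more tool, called after "Request:" as name(argument=value, ...) on one line, values as JSON. drive_tool: Moves the arm, as the interface text tells. Scaled input: -1 to 1 covers 0.04 m each way for a shift and 0.12 rad each way for a turn. Its arguments: {"type":"object","properties":{"deltas":{"type":"array"},"grip_force":{"type":"number"}},"required":["deltas"]}

```bash
mkdir -p pics
cat > h.py <<'E'
import numpy as np, cv2
from bench import readout, cams, robot
from scipy.spatial.transform import Rotation as R
def ray(p,uv):
    K=np.array(p["camera_matrix"]);k1=p["k1"];T=np.array(p["T"])
    d=np.array([(uv[0]-K[0,2])/K[0,0],(uv[1]-K[1,2])/K[1,1]]);s=d.copy()
    for _ in range(30): s=d/(1+k1*(s@s))
    v=T[:3,:3]@np.array([s[0],-s[1],-1.]); return T[:3,3],v/np.linalg.norm(v)
def atz(p,uv,z):
    o,v=ray(p,uv); return o+v*(z-o[2])/v[2]
def tri(obs):
    A=np.zeros((3,3));b=np.zeros(3);L=[ray(p,u) for p,u in obs]
    for o,v in L:
        M=np.eye(3)-np.outer(v,v);A+=M;b+=M@o
    x=np.linalg.solve(A,b); return x,[np.linalg.norm((np.eye(3)-np.outer(v,v))@(x-o)) for o,v in L]
def proj(p,X):
    K=np.array(p["camera_matrix"]);T=np.array(p["T"]);c=T[:3,:3].T@(np.array(X)-T[:3,3])
    s=np.array([c[0],-c[1]])/-c[2]; s=s*(1+p["k1"]*(s@s)); return K[:2,:2]@s+K[:2,2]
def save(p,n,crop=None,f=1):
    im=cv2.cvtColor(np.asarray(p["pixels"]),cv2.COLOR_RGB2BGR)
    if crop: im=im[crop[1]:crop[3],crop[0]:crop[2]]
    if f!=1: im=cv2.resize(im,None,fx=f,fy=f,interpolation=cv2.INTER_CUBIC)
    cv2.imwrite("pics/"+n,im)
E
python3 - <<'E'
from h import *
np.set_printoptions(precision=4,suppress=True)
for c in("scene","top"):
    p=cams.grab_frame(c);save(p,c+"0.png");print(c,np.array(p["T"])[:3,3])
    for n in("tin","rack","gap","gate_knob","gate_pivot","mark0","mark1","mark2","cake0","cake0_tab","cake0_seat"):
        print(n,[(np.round(d["location"]).tolist(),round(d["conf"],2)) for d in cams.pinpoint(p,n)[:6]])
print(readout.get_obs())
E
```

```text
scene [-0.0031  0.6856  1.217 ]
tin [([361.0, 236.0], 0.64), ([364.0, 230.0], 0.34)]
rack [([252.0, 338.0], 0.88), ([361.0, 231.0], 0.64)]
gap [([279.0, 262.0], 0.76), ([370.0, 210.0], 0.25)]
gate_knob [([271.0, 251.0], 0.58)]
gate_pivot [([292.0, 241.0], 0.79), ([268.0, 255.0], 0.72), ([360.0, 233.0], 0.38)]
mark0 [([231.0, 310.0], 0.73), ([248.0, 289.0], 0.62), ([207.0, 333.0], 0.62)]
mark1 [([231.0, 310.0], 0.73), ([248.0, 289.0], 0.62), ([207.0, 333.0], 0.62)]
mark2 [([231.0, 310.0], 0.73), ([248.0, 289.0], 0.62), ([207.0, 333.0], 0.62)]
cake0 [([351.0, 187.0], 0.98), ([384.0, 252.0], 0.87), ([335.0, 215.0], 0.82), ([305.0, 251.0], 0.75), ([363.0, 230.0], 0.74), ([402.0, 226.0], 0.71)]
cake0_tab [([308.0, 212.0], 0.86), ([402.0, 225.0], 0.8), ([458.0, 221.0], 0.6)]
cake0_seat [([302.0, 220.0], 0.67), ([392.0, 222.0], 0.57)]
top [ 0.4411 -0.0251  1.2779]
tin [([406.0, 251.0], 0.77)]
rack [([232.0, 240.0], 0.78)]
gap [([275.0, 234.0], 0.81), ([411.0, 214.0], 0.74), ([411.0, 296.0], 0.53)]
gate_knob [([264.0, 229.0], 0.65), ([337.0, 321.0], 0.19)]
gate_pivot [([300.0, 233.0], 0.97)]
[... 480 characters left out ...]
71), ([455.0, 342.0], 0.69), ([348.0, 220.0], 0.61)]
cake0_tab [([409.0, 305.0], 0.89), ([359.0, 206.0], 0.77)]
cake0_seat [([409.0, 295.0], 0.9), ([468.0, 349.0], 0.82), ([348.0, 210.0], 0.59)]
{'time_s': 1.2, 'joint_positions': array([-1.4721,  0.1583,  1.597 , -0.    ,  1.3862, -0.2101]), 'qd': array([ 0.0017, -0.0011, -0.0009, -0.0003,  0.0012, -0.0006]), 'joint_efforts': array([ -0.0004, -39.6013, -33.1701,  -0.0003,   0.0004,  -0.    ]), 'ee_pos': array([ 0.1747, -0.5478,  0.2313]), 'tcp_rot': array([ 0.    ,  0.9881,  0.1538, -0.    ]), 'contact_force': array([0.2738, 0.2309, 0.4267]), 'ft_torque': array([ 0.0191, -0.0135, -0.0208]), 'finger_force': 0.0, 'opening': 1.0012340826201562}
```

View pics/scene0.png

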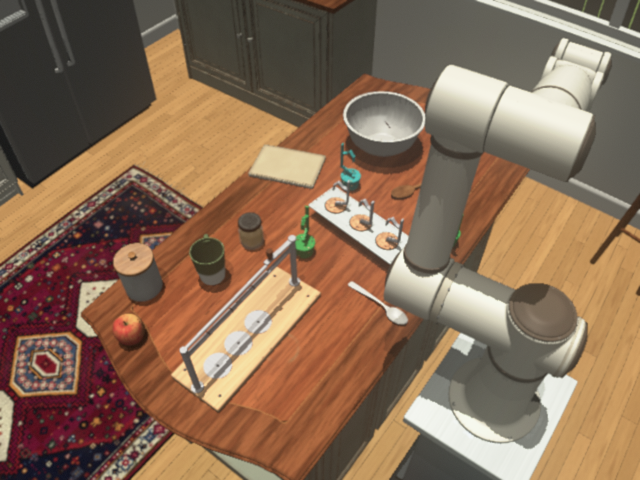

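View pics/top0.png

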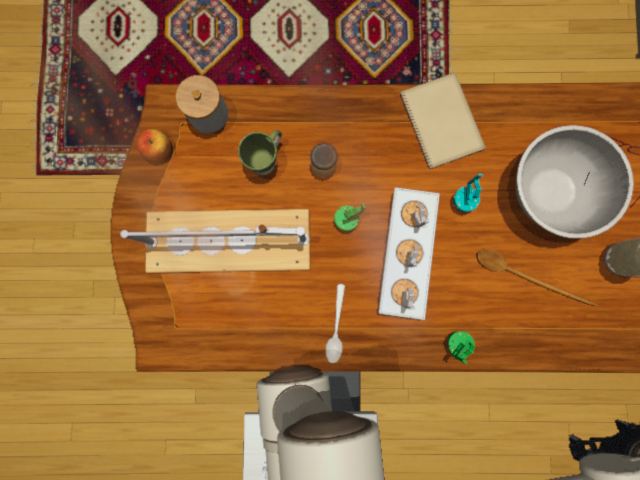

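Run:
```python
from h import *
np.set_printoptions(precision=4,suppress=True)
s=cams.grab_frame("scene");t=cams.grab_frame("top")
def pp(n): return [[d["location"] for d in cams.pinpoint(p,n) if d["conf"]>.45] for p in (s,t)]
for n in("gate_knob","gate_pivot","gap","mark0","cake0_tab","cake0_seat","tin","rack","cake0"):
    a,b=pp(n)
    for u in a:
        for v in b:
            x,e=tri([(s,u),(t,v)])
            if max(e)<.006: print(n,np.round(u),np.round(v),x,np.round(e[0],4))
c=cams.grab_frame("top");im1=cv2.cvtColor(np.asarray(c["pixels"]),cv2.COLOR_RGB2BGR)[180:330,370:450]
im2=cv2.cvtColor(np.asarray(s["pixels"]),cv2.COLOR_RGB2BGR)[170:290,290:420]
f=lambda i:cv2.resize(i,None,fx=590/i.shape[0],fy=590/i.shape[0],interpolation=cv2.INTER_CUBIC)
a=np.hstack([f(im1),f(im2)]);a=cv2.resize(a,None,fx=min(1,795/a.shape[1]),fy=min(1,795/a.shape[1]));print(a.shape);cv2.imwrite("pics/c1.png",a)
```

```text
gate_knob [269. 252.] [262. 226.] [0.5748 0.0968 0.2103] 0.0005
gate_pivot [292. 240.] [300. 234.] [0.565  0.0194 0.1863] 0.0028
gap [277. 260.] [273. 235.] [0.5641 0.0789 0.171 ] 0.0029
mark0 [232. 309.] [195. 234.] [0.5636 0.2444 0.1678] 0.0018
mark0 [210. 334.] [162. 234.] [0.563  0.3183 0.1619] 0.0024
mark0 [249. 286.] [228. 230.] [0.5714 0.1739 0.1707] 0.0005
cake0_tab [308. 214.] [363. 204.] [ 0.6355 -0.1237  0.1104] 0.0029
cake0_tab [402. 225.] [411. 308.] [ 0.4045 -0.2239  0.1292] 0.0001
cake0_seat [300. 221.] [350. 212.] [ 0.6233 -0.0886  0.1214] 0.0044
tin [359. 233.] [406. 250.] [ 0.541  -0.2395 -0.0105] 0.003
rack [252. 335.] [231. 241.] [ 0.5646  0.1986 -0.007 ] 0.0004
cake0 [308. 254.] [345. 221.] [ 0.6115 -0.0874 -0.0052] 0.0047
cake0 [384. 250.] [402. 289.] [ 0.4451 -0.2261 -0.0064] 0.0007
cake0 [362. 234.] [401. 254.] [ 0.5263 -0.2264  0.0076] 0.0053
cake0 [332. 213.] [410. 213.] [ 0.6357 -0.2451  0.0074] 0.002
cake0 [444. 246.] [458. 343.] [ 0.3187 -0.3613 -0.0263] 0.0058
(492, 795, 3)
```

View pics/c1.png

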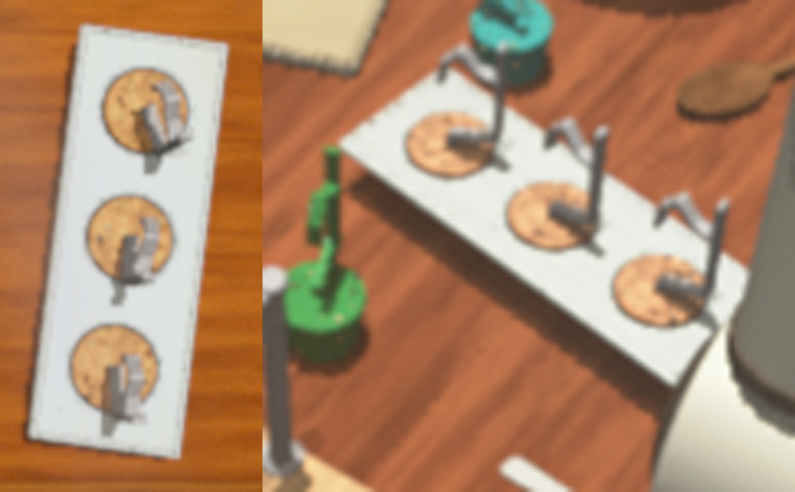

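Request:
drive_tool(deltas=[0,0,-0.32,0.8,0.95,0.5,1,0,0,-0.32,0.8,0.95,0.5,1,0,0,-0.32,0.8,0.95,0.5,1,0,0,-0.32,0.8,0.95,0.5,1,0,0,-0.32,0.8,0.95,0.5,1,0,0,-0.32,0.8,0.95,0.5,1,0,0,-0.32,0.8,0.95,0.5,1,0,0,-0.32,0.8,0.95,0.5,1])

```text
time_s: 3.25
ee_pos: [0.4316, -0.2424, 0.3922]
tcp_rot: [0.0, 1.0, 0.0, 0.0]
contact_force: [0.1, -1.1, 0.9]
opening: 1.001
finger_force: 0.0
```

Run:
```python
from h import *
np.set_printoptions(precision=4,suppress=True)
w=cams.grab_frame("wrist");save(w,"w1.png");print(np.array(w["T"]),readout.get_obs()["ee_pos"])
for n in("cake0","cake0_tab","cake0_seat","tin"):
    print(n,[(np.round(d["location"]).tolist(),round(d["conf"],2)) for d in cams.pinpoint(w,n)])
```

```text
[[ 0.0019  0.9641  0.2655  0.4991]
 [-1.      0.0018  0.0005 -0.2433]
 [ 0.     -0.2655  0.9641  0.5337]
 [ 0.      0.      0.      1.    ]] [ 0.4351 -0.2386  0.3953]
cake0 [([189.0, 24.0], 0.97), ([320.0, 20.0], 0.77), ([307.0, 101.0], 0.66), ([298.0, 175.0], 0.61), ([303.0, 126.0], 0.57)]
cake0_tab [([393.0, 318.0], 0.86), ([293.0, 223.0], 0.85)]
cake0_seat [([408.0, 298.0], 0.93), ([293.0, 194.0], 0.89)]
tin []
```

View pics/w1.png

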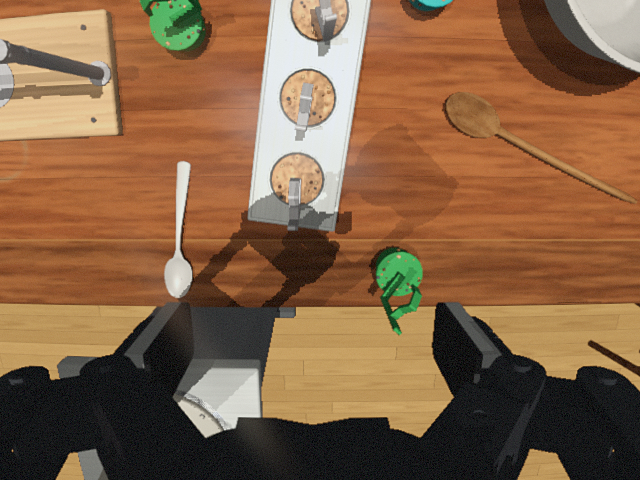

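Request:
drive_tool(deltas=[0,0,0,0.3,1,-0.2,-0.1,0,0,0,0.3,1,-0.2,-0.1,0,0,0,0.3,1,-0.2,-0.1,0,0,0,0.3,1,-0.2,-0.1,0,0,0,0.3,1,-0.2,-0.1,0,0,0,0.3,1,-0.2,-0.1,0,0,0,0.3,1,-0.2,-0.1,0,0,0,0.3,1,-0.2,-0.1], grip_force=20)

```text
time_s: 4.5
ee_pos: [0.5267, 0.0758, 0.3259]
tcp_rot: [0.0, 1.0, -0.0, -0.001]
contact_force: [0.6, 0.1, -0.4]
opening: 0.449
finger_force: 0.0
```

Run:
```python
from h import *
np.set_printoptions(precision=4,suppress=True)
w=cams.grab_frame("wrist");save(w,"w2.png");t=cams.grab_frame("top");s=cams.grab_frame("scene");print(readout.get_obs()["ee_pos"],np.array(w["camera_matrix"])[0,0],w["k1"])
P={}
for n in("gate_knob","gate_pivot","gap","mark0"):
    L=[cams.pinpoint(p,n) for p in(w,t,s)]
    print(n,[(np.round(d["location"]).tolist(),round(d["conf"],2)) for d in L[0]])
    if n!="mark0" and all(L): print(tri([(p,l[0]["location"]) for p,l in zip((w,t,s),L)]))
    else:
        for d in L[0]: print(atz(w,d["location"],.162))
```

```text
[0.5262 0.0761 0.3255] 407.2055908656745 -0.08136830887628041
gate_knob [([279.0, 166.0], 0.93)]
(array([0.5543, 0.1503, 0.2924]), [np.float64(0.06549927981240729), np.float64(0.06583671774472957), np.float64(0.01850309849616224)])
gate_pivot [([395.0, 170.0], 0.96)]
(array([0.5692, 0.0179, 0.171 ]), [np.float64(0.0048492471799239665), np.float64(0.0031389467622823727), np.float64(0.0031578165690771976)])
gap [([317.0, 166.0], 0.56)]
[0.5667 0.0716 0.162 ]
mark0 [([3.0, 175.0], 0.76), ([186.0, 171.0], 0.65), ([91.0, 170.0], 0.56), ([616.0, 329.0], 0.29)]
[0.5624 0.3179 0.162 ]
[0.5636 0.1698 0.162 ]
[0.5652 0.2439 0.162 ]
[ 0.4282 -0.1927  0.162 ]
```

View pics/w2.png

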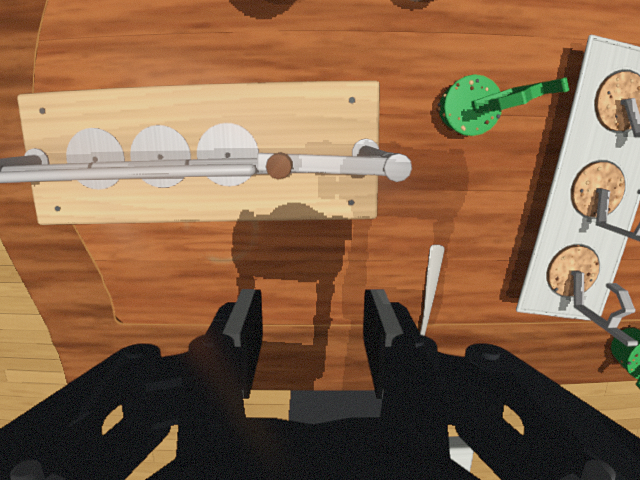

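Run:
```python
from h import *
np.set_printoptions(precision=4,suppress=True)
w=cams.grab_frame("wrist")
for n,uv,z in(("knobtop",(279,163),.221),("pivot",(397,167),.192),("keepA",(255,170),.192),("keepB",(5,176),.192),("rear post",(37,158),.16),("b1",(18,95),.018),("b2",(378,81),.018),("b3",(376,217),.018),("b4",(37,223),.018),("plate0",(228,155),.018),("plate1",(160,156),.018),("plate2",(96,158),.018)): print(n,atz(w,uv,z))
```

```text
knobtop [0.574  0.0953 0.221 ]
pivot [0.5693 0.018  0.192 ]
keepA [0.5669 0.114  0.192 ]
keepB [0.5646 0.2944 0.192 ]
rear post [0.5746 0.2896 0.16  ]
b1 [0.6353 0.4012 0.018 ]
b2 [0.6435 0.0065 0.018 ]
b3 [0.4971 0.003  0.018 ]
b4 [0.4897 0.401  0.018 ]
plate0 [0.566  0.1676 0.018 ]
plate1 [0.5655 0.2434 0.018 ]
plate2 [0.5642 0.3172 0.018 ]
```

Request:
drive_tool(deltas=[0,0,0,0.56,0.25,-0.2,-0.1,0,0,0,0.56,0.25,-0.2,-0.1,0,0,0,0,0,-0.7,-0.1,0,0,0,0,0,-0.7,-0.1,0,0,0,0,0,-0.7,-0.1,0,0,0,0,0,-0.64,-0.1,0,0,0,0,0,0,-1,0,0,0,0,0,0,-1])

```text
time_s: 6.3
ee_pos: [0.5709, 0.0965, 0.201]
tcp_rot: [-0.0, 1.0, 0.001, -0.001]
contact_force: [-0.3, 0.6, -8.5]
opening: 0.176
finger_force: 20.5
```

Request:
drive_tool(deltas=[0,0,0,0,0,0,-1,0,0,0,0,0,0,-1])

```text
time_s: 6.55
ee_pos: [0.5709, 0.0964, 0.201]
tcp_rot: [-0.0, 1.0, 0.001, -0.001]
contact_force: [0.0, 1.9, -10.8]
opening: 0.174
finger_force: 20.4
```

Request:
drive_tool(deltas=[0,0,0,0.36,-0.045,0,-1,0,0,0,0.35,-0.11,0,-1,0,0,0,0.32,-0.175,0,-1,0,0,0,0.28,-0.23,0,-1,0,0,0,0.23,-0.28,0,-1,0,0,0,0.18,-0.32,0,-1,0,0,0,0.115,-0.345,0,-1,0,0,0,0.05,-0.36,0,-1])

```text
time_s: 7.55
ee_pos: [0.6488, 0.022, 0.2026]
tcp_rot: [-0.001, 1.0, 0.001, 0.002]
contact_force: [1.7, 4.0, -6.3]
opening: 0.174
finger_force: 20.9
```

Request:
drive_tool(deltas=[0,0,0,0,0,0,-1,0,0,0,0,0,0,-0.1,0,0,0,0,0,0,-0.1,0,0,0,0,0,0.9,-0.1,0,0,0,0,0,0.9,-0.1,0,0,0,0,0,0.9,-0.1])

```text
time_s: 8.3
ee_pos: [0.647, 0.0217, 0.3121]
tcp_rot: [0.0, 1.0, 0.001, 0.001]
contact_force: [-0.1, -0.2, 0.2]
opening: 0.447
finger_force: 0.0
```

Run:
```python
from h import *
np.set_printoptions(precision=4,suppress=True)
t=cams.grab_frame("top");w=cams.grab_frame("wrist");print(readout.get_obs()["ee_pos"])
for p in(t,w):
    for d in cams.pinpoint(p,"gate_knob"): print(atz(p,d["location"],.212),d)
```

```text
[0.6491 0.0214 0.3167]
[0.6414 0.0172 0.212 ] {'location': [300.4, 194.7], 'conf': 0.65}
[0.6465 0.0187 0.212 ] {'location': [314.8, 244.2], 'conf': 0.82}
[ 0.6677 -0.1265  0.212 ] {'location': [542.2, 212.7], 'conf': 0.48}
```

Request:
drive_tool(deltas=[0,0,0,-0.4,-0.8,0.26,-0.1,0,0,0,-0.4,-0.8,0.26,-0.1,0,0,0,-0.4,-0.8,0.26,-0.1,0,0,0,-0.4,-0.8,0.26,-0.1,0,0,0,-0.4,-0.8,0.26,-0.1,0,0,0,-0.4,-0.8,0.26,-0.1,0,0,0,-0.4,-0.8,0.26,-0.1,0,0,0,-0.4,-0.8,0.26,-0.1])

```text
time_s: 9.5
ee_pos: [0.5179, -0.235, 0.3915]
tcp_rot: [-0.001, 1.0, 0.001, -0.001]
contact_force: [0.3, -0.5, -0.5]
opening: 0.45
finger_force: 0.0
```

```bash
cat > cakes.py <<'E'
from h import *
np.set_printoptions(precision=4,suppress=True)
def discs(p,z=.047):
    hsv=cv2.cvtColor(np.asarray(p["pixels"]),cv2.COLOR_RGB2HSV)
    im=np.asarray(p["pixels"]).astype(int)
    return hsv
def look(name):
    w=cams.grab_frame(name)
    out={n:[(np.array(d["location"]),round(d["conf"],2)) for d in cams.pinpoint(w,n) if d["conf"]>.3] for n in("cake0","cake0_tab","cake0_seat")}
    for n,z in(("cake0",.003),("cake0_tab",.125),("cake0_seat",.123)):
        for u,c in out[n]: print(name,n,np.round(u),c,atz(w,u,z))
    return w,out
E
python3 - <<'E'
from cakes import *
print(readout.get_obs()["ee_pos"])
w,o=look("wrist");save(w,"w3.png")
look("top")
E
```

```text
[ 0.5179 -0.235   0.3915]
wrist cake0 [432.  64.] 0.9 [ 0.6636 -0.3819  0.003 ]
wrist cake0 [326.  94.] 0.88 [ 0.6263 -0.2521  0.003 ]
wrist cake0 [305. 237.] 0.69 [ 0.4424 -0.2257  0.003 ]
wrist cake0 [195.  98.] 0.62 [ 0.622  -0.0881  0.003 ]
wrist cake0 [312. 172.] 0.57 [ 0.5301 -0.2349  0.003 ]
wrist cake0_tab [194.  80.] 0.74 [ 0.63   -0.1216  0.125 ]
wrist cake0_tab [303. 298.] 0.65 [ 0.4073 -0.2252  0.125 ]
wrist cake0_seat [302. 273.] 0.95 [ 0.435  -0.2251  0.123 ]
wrist cake0_seat [168.  91.] 0.68 [ 0.6208 -0.0953  0.123 ]
top cake0 [405. 256.] 0.77 [ 0.5259 -0.2339  0.003 ]
top cake0 [412. 216.] 0.64 [ 0.6271 -0.2517  0.003 ]
top cake0 [349. 220.] 0.57 [ 0.6166 -0.0953  0.003 ]
top cake0 [403. 294.] 0.55 [ 0.4342 -0.2265  0.003 ]
top cake0_tab [359. 204.] 0.56 [ 0.6372 -0.1117  0.125 ]
top cake0_tab [409. 307.] 0.37 [ 0.4061 -0.2205  0.125 ]
top cake0_seat [350. 209.] 0.72 [ 0.6257 -0.0921  0.123 ]
top cake0_seat [409. 298.] 0.37 [ 0.4262 -0.2202  0.123 ]
```

View pics/w3.png

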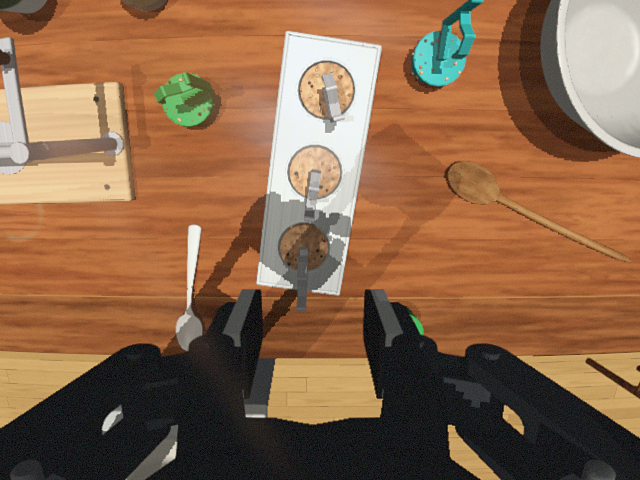

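Run:
```python
from cakes import *
w=cams.grab_frame("wrist")
for uv in((304,247),(315,172),(327,89)): print(atz(w,uv,.047))
save(w,"c3.png",(250,60,390,320),2.25)
```

```text
[ 0.4429 -0.2237  0.047 ]
[ 0.5358 -0.2368  0.047 ]
[ 0.6301 -0.2499  0.047 ]
```

View pics/c3.png

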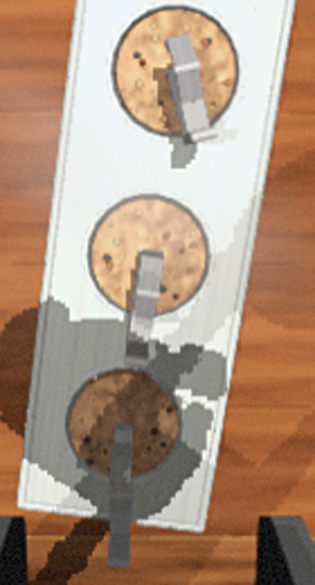

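Request:
drive_tool(deltas=[0,0,0,-0.925,0.083,-0.6,-0.1,0,0,0,-0.925,0.083,-0.6,-0.1,0,0,0,-0.925,0.083,-0.6,-0.1,0,0,0,0,0,-0.9,-0.1,0,0,0,0,0,-0.9,-0.1,0,0,0,0,0,0,-0.1])

```text
time_s: 10.7
ee_pos: [0.4066, -0.2226, 0.2461]
tcp_rot: [-0.002, 1.0, 0.001, -0.002]
contact_force: [-0.1, 0.9, 0.4]
opening: 0.45
finger_force: 0.0
```

Run:
```python
from cakes import *
print(readout.get_obs()["ee_pos"])
w,o=look("wrist");save(w,"w4.png")
```

```text
[ 0.4066 -0.2226  0.2461]
wrist cake0 [314. 163.] 0.71 [ 0.4418 -0.224   0.003 ]
wrist cake0 [328.  57.] 0.68 [ 0.5351 -0.2361  0.003 ]
wrist cake0 [442. 284.] 0.66 [ 0.3209 -0.3548  0.003 ]
wrist cake0_tab [318. 232.] 0.79 [ 0.4065 -0.2265  0.125 ]
wrist cake0_seat [478. 349.] 0.84 [ 0.3174 -0.3463  0.123 ]
wrist cake0_seat [314. 190.] 0.78 [ 0.4347 -0.2238  0.123 ]
```

View pics/w4.png

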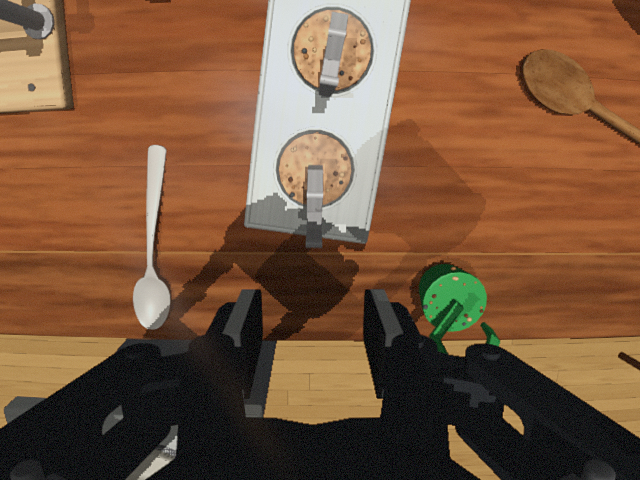

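Request:
drive_tool(deltas=[0,0,0,0,-0.075,0,-0.1,0,0,0,0,0,-0.9,-0.1,0,0,0,0,0,-0.9,-0.1,0,0,0,0,0,-0.9,-0.1,0,0,0,0,0,-0.8,-0.1,0,0,0,0,0,0,-1,0,0,0,0,0,0,-1,0,0,0,0,0,0,-1], grip_force=70)

```text
time_s: 11.9
ee_pos: [0.4086, -0.228, 0.1104]
tcp_rot: [0.001, 1.0, 0.001, 0.001]
contact_force: [-0.9, 1.2, 0.6]
opening: 0.106
finger_force: 67.8
```

Request:
drive_tool(deltas=[0,0,0,0,0,0,-1,0,0,0,0,0,0,-1])

```text
time_s: 12.15
ee_pos: [0.4083, -0.2278, 0.1095]
tcp_rot: [0.001, 1.0, 0.001, 0.001]
contact_force: [-0.1, 0.3, 0.9]
opening: 0.101
finger_force: 68.1
```

Request:
drive_tool(deltas=[0,0,0,0,0,0.3,-1,0,0,0,0,0,0.6,-1,0,0,0,0,0,0.8,-1,0,0,0,0,0,0.8,-1])

```text
time_s: 12.65
ee_pos: [0.408, -0.2276, 0.2108]
tcp_rot: [0.0, 1.0, 0.001, 0.0]
contact_force: [0.3, -1.2, -1.7]
opening: 0.098
finger_force: 67.9
```

Request:
drive_tool(deltas=[0,0,0,0.19,0.6,0,-1,0,0,0,0.19,0.95,0,-1,0,0,0,0.19,0.95,0,-1,0,0,0,0.19,0.95,0,-1,0,0,0,0.19,0.95,0,-1,0,0,0,0.19,0.95,0,-1,0,0,0,0.19,0.95,0,-1,0,0,0,0.19,0.6,0,-1])

```text
time_s: 13.65
ee_pos: [0.4691, 0.0501, 0.2099]
tcp_rot: [0.0, 1.0, 0.001, 0.001]
contact_force: [-0.3, -0.4, -0.8]
opening: 0.101
finger_force: 68.1
```

Request:
drive_tool(deltas=[0,0,0,0,0.6,0,-1,0,0,0,0,0,0,-1,0,0,0,0,0,0,-1])

```text
time_s: 14.02
ee_pos: [0.4689, 0.072, 0.2094]
tcp_rot: [0.0, 1.0, 0.001, 0.0]
contact_force: [-0.2, -1.0, -1.6]
opening: 0.104
finger_force: 68.2
```

Run:
```python
from cakes import *
print(readout.get_obs())
w,o=look("wrist");save(w,"w5.png")
s,o2=look("scene")
t,o3=look("top")
```

```text
{'time_s': 14.025, 'joint_positions': array([-0.1028, -0.0905,  1.8965, -0.0005,  1.3348,  1.4666]), 'qd': array([-0.0123,  0.002 ,  0.0042,  0.0003, -0.0012,  0.0021]), 'joint_efforts': array([  0.5763, -29.5457, -33.2672,   0.0399,  -0.0201,   0.0016]), 'ee_pos': array([0.4689, 0.072 , 0.2094]), 'tcp_rot': array([0.0003, 1.    , 0.0008, 0.0004]), 'contact_force': array([-0.1855, -1.0304, -1.5806]), 'ft_torque': array([ 0.0231,  0.0078, -0.0385]), 'finger_force': 68.1630205399506, 'opening': 0.10366175517420902}
wrist cake0 [310. 190.] 0.72 [0.4855 0.0735 0.003 ]
wrist cake0 [510.  28.] 0.66 [ 0.6182 -0.0877  0.003 ]
wrist cake0_tab [312. 338.] 0.83 [0.4111 0.0707 0.125 ]
wrist cake0_seat [313. 256.] 0.73 [0.4636 0.0708 0.123 ]
scene cake0 [300. 290.] 0.75 [0.5481 0.023  0.003 ]
scene cake0 [359. 234.] 0.68 [ 0.5299 -0.2264  0.003 ]
scene cake0 [350. 185.] 0.48 [ 0.6615 -0.3755  0.003 ]
scene cake0 [445. 243.] 0.47 [ 0.3183 -0.3427  0.003 ]
scene cake0 [337. 213.] 0.44 [ 0.6263 -0.2573  0.003 ]
scene cake0_tab [312. 264.] 0.82 [0.5149 0.0123 0.125 ]
scene cake0_tab [359. 232.] 0.32 [ 0.4809 -0.1431  0.125 ]
scene cake0_seat [303. 261.] 0.87 [0.5395 0.017  0.123 ]
top cake0 [456. 343.] 0.86 [ 0.3166 -0.3526  0.003 ]
top cake0 [350. 221.] 0.83 [ 0.6149 -0.0971  0.003 ]
top cake0 [462. 201.] 0.81 [ 0.6631 -0.378   0.003 ]
top cake0 [413. 212.] 0.61 [ 0.6369 -0.2541  0.003 ]
top cake0 [406. 253.] 0.6 [ 0.5331 -0.2355  0.003 ]
top cake0_tab [362. 205.] 0.93 [ 0.634  -0.1175  0.125 ]
top cake0_tab [462. 359.] 0.87 [ 0.2936 -0.3325  0.125 ]
top cake0_tab [412. 214.] 0.33 [ 0.6141 -0.231   0.125 ]
top cake0_seat [348. 210.] 0.85 [ 0.6225 -0.0873  0.123 ]
top cake0_seat [471. 352.] 0.82 [ 0.3071 -0.3531  0.123 ]
```

View pics/w5.png

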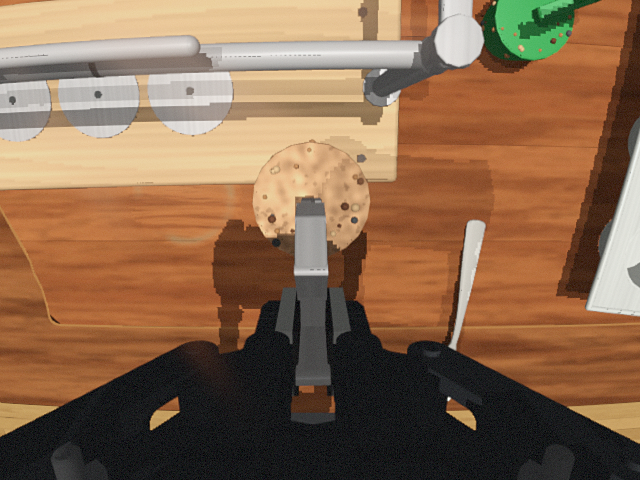

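Run:
```python
from cakes import *
s=cams.grab_frame("scene");w=cams.grab_frame("wrist")
for u,v in(((312,338),(312,264)),((313,256),(303,261))): print(tri([(w,u),(s,v)]))
print("disc",atz(w,(311,197),.147))
for u in((210,57),(420,54)): print("rail",atz(w,u,.162))
print("pivot",atz(w,(459,40),.192)); print("keeper",atz(w,(190,46),.189),atz(w,(5,57),.189))
print("gate",atz(w,(456,10),.191))
```

```text
(array([0.4674, 0.0725, 0.225 ]), [np.float64(0.0010268373422901256), np.float64(0.0010268373422902008)])
(array([0.4936, 0.0719, 0.215 ]), [np.float64(0.0006308814690628359), np.float64(0.000630881469063001)])
disc [0.5027 0.0724 0.147 ]
rail [0.5669 0.1165 0.162 ]
rail [0.5685 0.025  0.162 ]
pivot [0.5686 0.0183 0.192 ]
keeper [0.5666 0.1174 0.189 ] [0.5657 0.1921 0.189 ]
gate [0.5792 0.0197 0.191 ]
```

Request:
drive_tool(deltas=[0,0,0,0,0,-0.35,-1,0,0,0,0.3,0,0,-1,0,0,0,0.5,0,0,-1,0,0,0,0.5,0,0,-1,0,0,0,0.48,0,0,-1,0,0,0,0,0,0,-1])

```text
time_s: 15.48
ee_pos: [0.5411, 0.0724, 0.1945]
tcp_rot: [-0.0, 1.0, 0.001, -0.0]
contact_force: [-1.0, -0.0, -1.5]
opening: 0.102
finger_force: 68.0
```

Request:
drive_tool(deltas=[0,0,0,0,0,-0.3,-1,0,0,0,0,0,-0.4,-1,0,0,0,0,0,-0.3,-1,0,0,0,0,0,-0.11,-1,0,0,0,0,0,0,-1])

```text
time_s: 16.1
ee_pos: [0.54, 0.0726, 0.1505]
tcp_rot: [-0.0, 1.0, 0.001, 0.0]
contact_force: [-0.2, 0.3, -1.0]
opening: 0.102
finger_force: 68.4
```

Run:
```python
from cakes import *
print(readout.get_obs()["ee_pos"],readout.get_obs()["contact_force"])
w,o=look("wrist");s,o2=look("scene")
a=np.asarray(w["pixels"])[0:400,120:520];b=cv2.resize(np.asarray(s["pixels"])[200:320,220:340],(400,400),interpolation=cv2.INTER_CUBIC)
cv2.imwrite("pics/w6.png",cv2.cvtColor(np.hstack([a,b]),cv2.COLOR_RGB2BGR))
```

```text
[0.54   0.0726 0.1505] [-0.2427  0.3123 -1.0409]
wrist cake0 [540. 112.] 0.83 [ 0.6215 -0.0874  0.003 ]
wrist cake0 [309. 188.] 0.61 [0.5664 0.0742 0.003 ]
wrist cake0_tab [309. 336.] 0.57 [0.5161 0.0732 0.125 ]
wrist cake0_seat [312. 258.] 0.74 [0.5527 0.0719 0.123 ]
scene cake0 [280. 290.] 0.95 [0.5878 0.0552 0.003 ]
scene cake0 [303. 252.] 0.7 [ 0.6186 -0.0823  0.003 ]
scene cake0 [359. 232.] 0.67 [ 0.5344 -0.2347  0.003 ]
scene cake0 [444. 244.] 0.52 [ 0.3195 -0.3373  0.003 ]
scene cake0_tab [288. 265.] 0.86 [0.5609 0.0492 0.125 ]
scene cake0_tab [306. 213.] 0.55 [ 0.6295 -0.1137  0.125 ]
scene cake0_tab [251. 241.] 0.52 [0.6841 0.0444 0.125 ]
scene cake0_tab [250. 335.] 0.31 [0.5068 0.2525 0.125 ]
scene cake0_seat [279. 261.] 0.85 [0.5867 0.0495 0.123 ]
scene cake0_seat [301. 220.] 0.7 [ 0.6266 -0.0887  0.123 ]
```

View pics/w6.png

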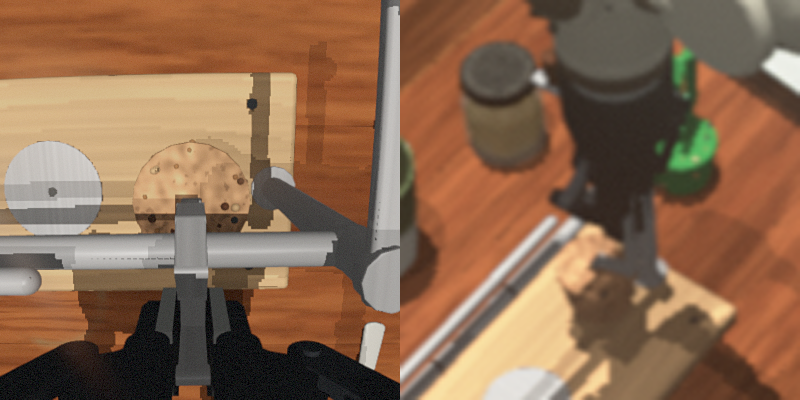

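Request:
drive_tool(deltas=[0,0,0,-0.013,0.5,0,-1,0,0,0,-0.013,0.8,0,-1,0,0,0,-0.013,0.9,0,-1,0,0,0,-0.013,0.9,0,-1,0,0,0,-0.013,0.9,0,-1,0,0,0,-0.013,0.9,0,-1,0,0,0,-0.013,0.8,0,-1,0,0,0,-0.013,0.45,0,-1])

```text
time_s: 17.5
ee_pos: [0.5356, 0.3206, 0.1509]
tcp_rot: [0.0, 1.0, 0.002, 0.001]
contact_force: [2.6, -1.8, -0.4]
opening: 0.101
finger_force: 68.3
```

Request:
drive_tool(deltas=[0,0,0,0,0,-0.05,-1,0,0,0,0,0,-0.03,-1,0,0,0,0,0,0,-1])

```text
time_s: 17.88
ee_pos: [0.5373, 0.3185, 0.1487]
tcp_rot: [-0.001, 1.0, 0.0, 0.002]
contact_force: [4.8, 4.4, 4.7]
opening: 0.098
finger_force: 69.1
```

Run:
```python
from cakes import *
print(readout.get_obs()["ee_pos"],readout.get_obs()["contact_force"])
w,o=look("wrist");save(w,"w7.png")
```

```text
[0.5373 0.3185 0.1487] [4.8363 4.3745 4.7317]
wrist cake0_tab [309. 336.] 0.96 [0.5143 0.3189 0.125 ]
wrist cake0_seat [310. 257.] 0.66 [0.5511 0.3186 0.123 ]
```

View pics/w7.png

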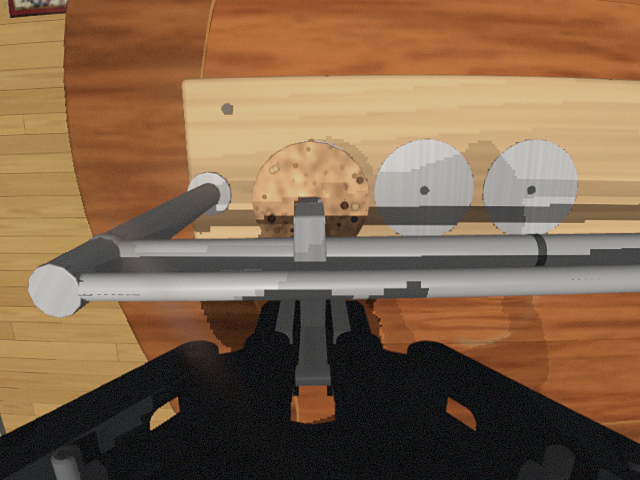

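Run:
```python
from cakes import *
w=cams.grab_frame("wrist")
print(atz(w,(541,250),.166),atz(w,(425,190),.018),atz(w,(531,190),.018),atz(w,(310,215),.178),atz(w,(130,250),.168),atz(w,(630,247),.168))
print(readout.get_obs()["contact_force"],readout.get_obs()["ee_pos"])
```

```text
[0.5673 0.2427 0.166 ] [0.5654 0.2418 0.018 ] [0.5662 0.1676 0.018 ] [0.5811 0.3182 0.178 ] [0.5676 0.3758 0.168 ] [0.5689 0.2124 0.168 ]
[3.7014 3.5097 4.2958] [0.5373 0.3185 0.1487]
```

Request:
drive_tool(deltas=[0,0,0,0.02,0,-0.02,-1,0,0,0,0,0,0,-0.6,0,0,0,0,0,0,-0.3,0,0,0,0,0,0,-0.3,0,0,0,0,0,0.3,-0.3,0,0,0,0,0,0.6,-0.3,0,0,0,0,0,0.8,-0.3,0,0,0,-0.5,0,0.8,-0.3])

```text
time_s: 19.12
ee_pos: [0.5171, 0.3183, 0.2483]
tcp_rot: [-0.0, 1.0, 0.0, 0.001]
contact_force: [-1.1, -0.5, 0.4]
opening: 0.351
finger_force: 0.0
```

Request:
drive_tool(deltas=[0,0,0,-0.8,-0.5,0.6,-0.3,0,0,0,-0.8,-0.9,0.3,-0.3,0,0,0,0,0,0,-0.3])

```text
time_s: 19.5
ee_pos: [0.4515, 0.2616, 0.2847]
tcp_rot: [-0.0, 1.0, 0.0, 0.001]
contact_force: [-0.1, 0.4, 0.9]
opening: 0.352
finger_force: 0.0
```

Run:
```python
from cakes import *
print(readout.get_obs()["ee_pos"])
w,o=look("wrist");t,o=look("top");s,o=look("scene")
a=np.asarray(w["pixels"])[0:400,0:400];b=cv2.resize(np.asarray(s["pixels"])[240:400,170:330],(400,400),interpolation=cv2.INTER_CUBIC)
cv2.imwrite("pics/w8.png",cv2.cvtColor(np.hstack([a,b]),cv2.COLOR_RGB2BGR))
```

```text
[0.4515 0.2616 0.2847]
wrist cake0 [251.  74.] 0.76 [0.5718 0.3217 0.003 ]
wrist cake0_tab [223. 100.] 0.87 [0.5395 0.3242 0.125 ]
wrist cake0_seat [221.  52.] 0.59 [0.572  0.3248 0.123 ]
top cake0 [413. 214.] 0.97 [ 0.6304 -0.254   0.003 ]
top cake0 [456. 344.] 0.97 [ 0.3142 -0.3514  0.003 ]
top cake0 [408. 253.] 0.88 [ 0.5341 -0.2407  0.003 ]
top cake0 [463. 201.] 0.83 [ 0.6628 -0.3795  0.003 ]
top cake0 [346. 218.] 0.76 [ 0.6212 -0.0874  0.003 ]
top cake0 [174. 235.] 0.71 [0.5809 0.3373 0.003 ]
top cake0_tab [463. 357.] 0.92 [ 0.2985 -0.3349  0.125 ]
top cake0_tab [361. 205.] 0.75 [ 0.6349 -0.116   0.125 ]
top cake0_tab [160. 246.] 0.7 [0.5422 0.3326 0.125 ]
top cake0_seat [164. 233.] 0.91 [0.5711 0.3269 0.123 ]
top cake0_seat [349. 209.] 0.91 [ 0.6259 -0.0894  0.123 ]
top cake0_seat [468. 353.] 0.76 [ 0.3058 -0.3479  0.123 ]
scene cake0 [351. 185.] 0.78 [ 0.6608 -0.3777  0.003 ]
scene cake0 [293. 242.] 0.71 [ 0.6628 -0.0939  0.003 ]
scene cake0 [213. 360.] 0.68 [0.5882 0.3109 0.003 ]
scene cake0_tab [219. 343.] 0.86 [0.5485 0.3103 0.125 ]
scene cake0_tab [306. 211.] 0.65 [ 0.6328 -0.1197  0.125 ]
scene cake0_seat [207. 334.] 0.9 [0.5854 0.3092 0.123 ]
scene cake0_seat [300. 220.] 0.49 [ 0.628  -0.0855  0.123 ]
```

View pics/w8.png

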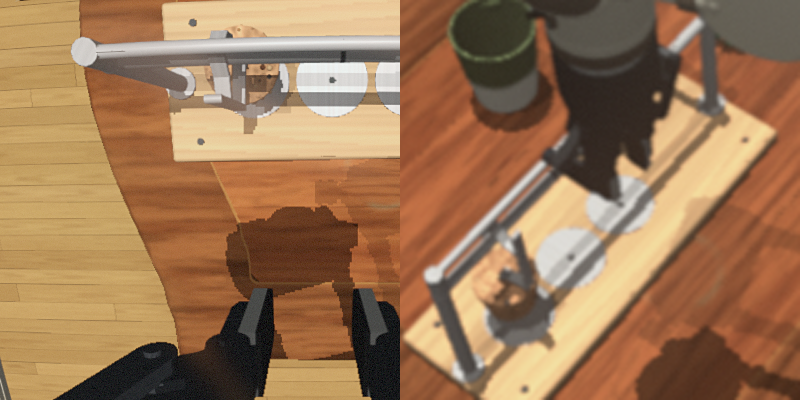

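Run:
```python
from cakes import *
s=cams.grab_frame("scene");t=cams.grab_frame("top");w=cams.grab_frame("wrist")
for n in("cake0_seat","cake0_tab","cake0"):
    f=lambda p:min([d["location"] for d in cams.pinpoint(p,n)],key=lambda u:np.linalg.norm(np.array(u)-proj(p,(.565,.318,.162 if n!="cake0" else .042))))
    us=[(p,f(p)) for p in(s,t,w)];print(n,tri(us),tri(us[1:])[0])
m=min([d["location"] for d in cams.pinpoint(w,"mark0")],key=lambda u:np.linalg.norm(np.array(u)-proj(w,(.565,.243,.162))))
print("mark1",atz(w,m,.166))
```

```text
cake0_seat (array([0.564 , 0.3131, 0.1622]), [np.float64(0.0021920450886664237), np.float64(0.00633279636807687), np.float64(0.004482157989269261)]) [0.5678 0.3213 0.1279]
cake0_tab (array([0.5351, 0.3207, 0.1637]), [np.float64(0.002462693189104236), np.float64(0.0029528375075156617), np.float64(0.003049229255222697)]) [0.5317 0.3106 0.1991]
cake0 (array([0.5672, 0.3179, 0.0449]), [np.float64(0.001623767127468093), np.float64(0.0030201423317789905), np.float64(0.001443413948057642)]) [0.5671 0.3185 0.0398]
mark1 [0.5655 0.2446 0.166 ]
```

Request:
drive_tool(deltas=[0,0,0,0.1,-1,0,-0.1,0,0,0,0.1,-1,0,-0.1,0,0,0,0.1,-1,0,-0.1,0,0,0,0.1,-1,0,-0.1,0,0,0,0.1,-1,0,-0.1,0,0,0,0.1,-1,0,-0.1,0,0,0,0.1,-1,0,-0.1,0,0,0,0.1,-1,0,-0.1])

```text
time_s: 21.75
ee_pos: [0.4846, -0.0588, 0.2826]
tcp_rot: [0.0, 1.0, 0.001, 0.0]
contact_force: [0.1, -0.5, 0.1]
opening: 0.447
finger_force: 0.0
```

Request:
drive_tool(deltas=[0,0,0,0.1,-0.9,0,-0.1,0,0,0,0.1,-0.9,0,-0.1,0,0,0,0.1,-0.9,0,-0.1,0,0,0,0.1,-0.9,-0.4,-0.1,0,0,0,0,-0.9,-0.5,-0.1,0,0,0,0,0,0,-0.1])

```text
time_s: 22.5
ee_pos: [0.4994, -0.2388, 0.2444]
tcp_rot: [-0.001, 1.0, -0.001, -0.002]
contact_force: [0.2, -0.0, 0.5]
opening: 0.449
finger_force: 0.0
```

Run:
```python
from cakes import *
print(readout.get_obs()["ee_pos"])
w,o=look("wrist");save(w,"w9.png")
```

```text
[ 0.4994 -0.2388  0.2444]
wrist cake0 [311. 163.] 0.96 [ 0.5347 -0.238   0.003 ]
wrist cake0 [473.  15.] 0.87 [ 0.6653 -0.3799  0.003 ]
wrist cake0 [147.  71.] 0.75 [ 0.6181 -0.0908  0.003 ]
wrist cake0 [326.  60.] 0.59 [ 0.6249 -0.2507  0.003 ]
wrist cake0_tab [309. 193.] 0.74 [ 0.5261 -0.2375  0.125 ]
wrist cake0_tab [118.  25.] 0.68 [ 0.6292 -0.1221  0.125 ]
wrist cake0_seat [81. 43.] 0.71 [ 0.6205 -0.0963  0.123 ]
wrist cake0_seat [444. 448.] 0.66 [ 0.3191 -0.3466  0.123 ]
```

View pics/w9.png

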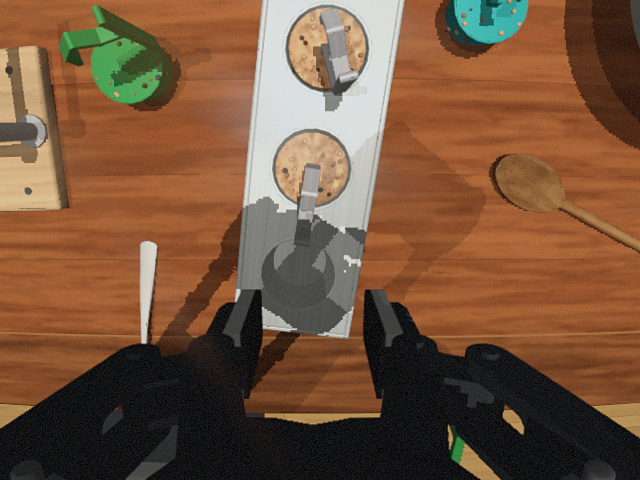

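Run:
```python
from cakes import *
w=cams.grab_frame("wrist")
c=atz(w,(312,168),.047);a=atz(w,(302,238),.150);print(c,a,np.linalg.norm((c-a)[:2]),np.arctan2(*(c-a)[1::-1]))
h=atz(w,(313,167),.139);print(h,np.arctan2(*(h-a)[1::-1]))
c=atz(w,(327,48),.047);a=atz(w,(343,86),.150);print(c,a,np.linalg.norm((c-a)[:2]),np.arctan2(*(c-a)[1::-1]))
h=atz(w,(331,15),.139);print(h,np.arctan2(*(h-a)[1::-1]))
```

```text
[ 0.5366 -0.2373  0.047 ] [ 0.504  -0.2315  0.15  ] 0.03312630942822394 -0.17746327589639715
[ 0.5458 -0.238   0.139 ] -0.15457446574137293
[ 0.6306 -0.2487  0.047 ] [ 0.5919 -0.2545  0.15  ] 0.039169552824348024 0.1480429908528115
[ 0.6318 -0.2478  0.139 ] 0.16658009243924055
```

Request:
drive_tool(deltas=[0,0,-0.7,0.05,0.1,0,-0.1,0,0,-0.675,0.04,0.08,-0.4,-0.1,0,0,0,0,0,-0.9,-0.1,0,0,0,0,0,-0.9,-0.1,0,0,0,0,0,-0.9,-0.1,0,0,0,0,0,-0.3,-0.1,0,0,0,0,0,0,-1,0,0,0,0,0,0,-1])

```text
time_s: 23.75
ee_pos: [0.5053, -0.2309, 0.1124]
tcp_rot: [0.001, 0.997, -0.081, 0.001]
contact_force: [0.7, 0.2, -2.4]
opening: 0.1
finger_force: 68.1
```

Request:
drive_tool(deltas=[0,0,0,0,0,0,-1,0,0,0,0,0,0,-1,0,0,0,0,0,0,-1])

```text
time_s: 24.12
ee_pos: [0.5049, -0.2309, 0.1121]
tcp_rot: [0.001, 0.997, -0.082, 0.001]
contact_force: [-0.9, -0.3, 6.4]
opening: 0.101
finger_force: 69.2
```

Request:
drive_tool(deltas=[0,0,0,0,0,0.3,-1,0,0,0,0,0,0.6,-1,0,0,0,0,0,0.8,-1,0,0,0,0,0,0.8,-1])

```text
time_s: 24.62
ee_pos: [0.5039, -0.23, 0.2117]
tcp_rot: [-0.0, 0.997, -0.082, -0.0]
contact_force: [0.7, -0.4, -1.6]
opening: 0.104
finger_force: 68.3
```

Request:
drive_tool(deltas=[0,0,0,-0.115,0.6,0,-1,0,0,0.25,-0.115,0.95,0,-1,0,0,0.25,-0.115,0.95,0,-1,0,0,0.25,-0.115,0.95,0,-1,0,0,0.25,-0.115,0.95,0,-1,0,0,0.25,-0.115,0.95,0,-1,0,0,0.25,-0.115,0.95,0,-1,0,0,0,-0.115,0.6,0,-1])

```text
time_s: 25.62
ee_pos: [0.4668, 0.0474, 0.2108]
tcp_rot: [-0.0, 1.0, 0.009, -0.0]
contact_force: [0.1, -0.7, -1.7]
opening: 0.105
finger_force: 68.3
```

Request:
drive_tool(deltas=[0,0,0,0,0.6,0,-1,0,0,0,0,0.1,0,-1,0,0,0,0,0,0,-1])

```text
time_s: 26.0
ee_pos: [0.4674, 0.0735, 0.2107]
tcp_rot: [0.0, 1.0, 0.009, 0.0]
contact_force: [-0.4, -0.7, -0.5]
opening: 0.095
finger_force: 68.4
```

Run:
```python
from cakes import *
print(readout.get_obs()["ee_pos"],readout.get_obs()["tcp_rot"])
w,o=look("wrist");save(w,"w10.png")
```

```text
[0.4674 0.0735 0.2107] [0.0002 1.     0.0085 0.    ]
wrist cake0 [310. 191.] 0.9 [0.4821 0.0752 0.003 ]
wrist cake0 [514.  30.] 0.61 [ 0.6185 -0.0878  0.003 ]
```

View pics/w10.png

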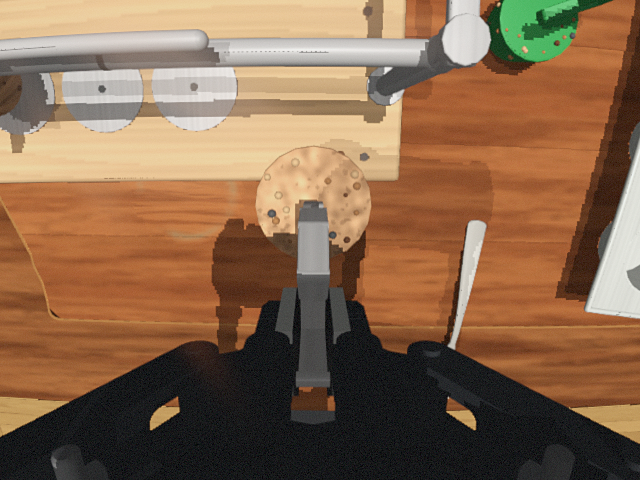

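Request:
drive_tool(deltas=[0,0,0,0,0,-0.33,-1,0,0,0,0.35,0,0,-1,0,0,0,0.52,0,0,-1,0,0,0,0.5,0,0,-1,0,0,0,0.5,0,0,-1,0,0,0,0,0,0,-1])

```text
time_s: 26.95
ee_pos: [0.5424, 0.0734, 0.1961]
tcp_rot: [-0.0, 1.0, 0.008, -0.001]
contact_force: [-0.2, 0.5, -2.0]
opening: 0.102
finger_force: 68.3
```

Request:
drive_tool(deltas=[0,0,0,0,0,-0.3,-1,0,0,0,0,0,-0.4,-1,0,0,0,0,0,-0.3,-1,0,0,0,0,0,-0.11,-1,0,0,0,0,0,0,-1])

```text
time_s: 27.58
ee_pos: [0.5425, 0.0737, 0.153]
tcp_rot: [0.0, 1.0, 0.008, 0.0]
contact_force: [1.7, -0.3, -0.0]
opening: 0.099
finger_force: 68.8
```

Run:
```python
from cakes import *
print(readout.get_obs()["ee_pos"],readout.get_obs()["contact_force"])
w=cams.grab_frame("wrist");save(w,"w11.png",(60,80,560,400),1.2)
```

```text
[0.5425 0.0737 0.153 ] [ 1.6724 -0.2569 -0.0368]
```

View pics/w11.png

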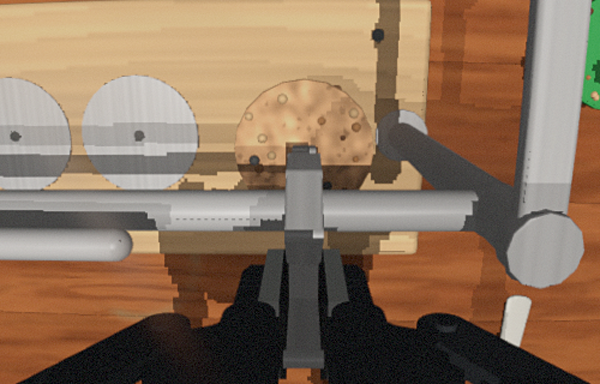

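I've now viewed 15 pictures, one over the limit of 14. I won't view any more and will check numerically from here.

Request:
drive_tool(deltas=[0,0,0,-0.012,0.4,0.02,-1,0,0,0,-0.012,0.8,0,-1,0,0,0,-0.012,0.9,0,-1,0,0,0,-0.012,0.9,0,-1,0,0,0,-0.012,0.8,0,-1,0,0,0,-0.012,0.43,0,-1,0,0,0,0,0,-0.04,-1,0,0,0,0,0,-0.03,-1])

```text
time_s: 28.62
ee_pos: [0.5405, 0.243, 0.152]
tcp_rot: [-0.001, 1.0, 0.008, 0.002]
contact_force: [3.2, 2.7, 4.9]
opening: 0.101
finger_force: 69.1
```

Request:
drive_tool(deltas=[0,0,0,0,0,0,-1])

```text
time_s: 28.75
ee_pos: [0.5405, 0.2427, 0.152]
tcp_rot: [-0.001, 1.0, 0.008, 0.001]
contact_force: [3.4, 3.6, 5.6]
opening: 0.098
finger_force: 69.1
```

```bash
cat > chk.py <<'E'
from cakes import *
import sys
def chk(Y,views=("scene","top","wrist")):
    P=[cams.grab_frame(v) for v in views]
    for n,X in(("cake0_seat",(.566,Y,.162)),("cake0_tab",(.538,Y,.164)),("cake0",(.572,Y,.042))):
        us=[]
        for p in P:
            L=[d["location"] for d in cams.pinpoint(p,n) if np.linalg.norm(np.array(d["location"])-proj(p,X))<25]
            if L: us.append((p,min(L,key=lambda u:np.linalg.norm(np.array(u)-proj(p,X)))))
        if len(us)>1: print(Y,n,*tri(us))
        elif us: print(Y,n,"single",atz(*us[0],X[2]))
    o=readout.get_obs();print(o["ee_pos"],o["contact_force"])
E
python3 -c "
from chk import *
chk(.243);chk(.318)"
```

```text
0.243 cake0 [0.5669 0.2473 0.0525] [np.float64(0.0011685184089957608), np.float64(0.0011685184089956669)]
[0.5405 0.2427 0.152 ] [4.0038 3.3371 5.885 ]
0.318 cake0_seat [0.5658 0.3182 0.1624] [np.float64(0.002434522305476936), np.float64(0.002434522305476883)]
0.318 cake0_tab [0.5375 0.3147 0.1663] [np.float64(0.0010909511637372238), np.float64(0.001090951163737347)]
0.318 cake0 [0.5686 0.3199 0.0341] [np.float64(0.0012575861233358047), np.float64(0.0012575861233355338)]
[0.5406 0.2427 0.152 ] [3.8096 3.7592 5.3865]
```

Request:
drive_tool(deltas=[0,0,0,0.02,0,-0.03,-1,0,0,0,0,0,0,-0.6,0,0,0,0,0,0,-0.3,0,0,0,0,0,0,-0.3,0,0,0,0,0,0.3,-0.3,0,0,0,0,0,0.6,-0.3,0,0,0,0,0,0.8,-0.3,0,0,0,-0.5,0,0.8,-0.3])

```text
time_s: 30.95
ee_pos: [0.5205, 0.2428, 0.2515]
tcp_rot: [-0.0, 1.0, 0.008, 0.0]
contact_force: [-0.5, 0.4, 1.0]
opening: 0.348
finger_force: 0.0
```

Request:
drive_tool(deltas=[0,0,0,-0.8,-0.5,0.6,-0.3,0,0,0,-0.5,-0.9,0.3,-0.3,0,0,0,0,-1,0,-0.3,0,0,0,0,-1,0,-0.1,0,0,0,0,0,0,-0.1])

```text
time_s: 31.58
ee_pos: [0.4682, 0.1051, 0.2867]
tcp_rot: [0.0, 1.0, 0.007, 0.001]
contact_force: [-0.0, 0.9, 0.9]
opening: 0.45
finger_force: 0.0
```

```bash
python3 -c "
from chk import *
chk(.243);chk(.318,('scene','top'))
look('top')"
```

```text
0.243 cake0_tab single [0.563  0.2531 0.164 ]
0.243 cake0 [0.5733 0.2443 0.035 ] [np.float64(0.00025398533727606057), np.float64(0.0029767684320711114), np.float64(0.0029500657978299405)]
[0.468  0.1072 0.2856] [-0.2598 -0.3462 -0.0062]
0.318 cake0_seat [0.5603 0.3166 0.1715] [np.float64(0.00420476617611475), np.float64(0.004204766176114778)]
0.318 cake0_tab [0.5359 0.3172 0.159 ] [np.float64(2.9131430177248975e-05), np.float64(2.913143017744459e-05)]
0.318 cake0 [0.5681 0.3219 0.0372] [np.float64(0.0032329388722882276), np.float64(0.003232938872288267)]
[0.4681 0.1069 0.2857] [-0.1056  0.1066 -0.4761]
top cake0 [412. 215.] 0.81 [ 0.6299 -0.2522  0.003 ]
top cake0 [462. 200.] 0.81 [ 0.6663 -0.3766  0.003 ]
top cake0 [343. 216.] 0.8 [ 0.6267 -0.0812  0.003 ]
top cake0 [456. 343.] 0.8 [ 0.3152 -0.3514  0.003 ]
top cake0 [207. 235.] 0.69 [0.5792 0.2561 0.003 ]
top cake0 [176. 239.] 0.58 [0.5701 0.3321 0.003 ]
top cake0_tab [462. 359.] 0.93 [ 0.2928 -0.3338  0.125 ]
top cake0_tab [361. 206.] 0.83 [ 0.6317 -0.1171  0.125 ]
top cake0_tab [160. 249.] 0.76 [0.5346 0.3323 0.125 ]
top cake0_seat [162. 237.] 0.72 [0.5619 0.3311 0.123 ]
top cake0_seat [349. 209.] 0.61 [ 0.6261 -0.0889  0.123 ]
top cake0_seat [472. 349.] 0.57 [ 0.3148 -0.3558  0.123 ]
top cake0_seat [162. 246.] 0.5 [0.5412 0.33   0.123 ]
```

Request:
drive_tool(deltas=[0,0,0,0.35,-0.98,0,-0.1,0,0,0,0.35,-0.98,0,-0.1,0,0,0,0.35,-0.98,0,-0.1,0,0,0,0.35,-0.98,0,-0.1,0,0,0,0.35,-0.98,0,-0.1,0,0,0,0.35,-0.98,0,-0.1,0,0,0,0.35,-0.98,0,-0.1,0,0,0,0.35,-0.98,0,-0.1])

```text
time_s: 33.78
ee_pos: [0.5804, -0.208, 0.2856]
tcp_rot: [-0.0, 1.0, 0.008, 0.0]
contact_force: [-0.0, 0.2, -0.1]
opening: 0.444
finger_force: 0.0
```

Request:
drive_tool(deltas=[0,0,0,0.35,-0.98,-0.5,-0.1,0,0,0,0,0,-0.5,-0.1,0,0,0,0,0,0,-0.1])

```text
time_s: 34.15
ee_pos: [0.5928, -0.2446, 0.2429]
tcp_rot: [-0.002, 1.0, 0.008, -0.002]
contact_force: [1.1, 0.5, 0.7]
opening: 0.454
finger_force: 0.0
```

```bash
cat > seg.py <<'E'
from cakes import *
def disc(p,X):
    hsv=cv2.cvtColor(np.asarray(p["pixels"]),cv2.COLOR_RGB2HSV)
    c=proj(p,X).astype(int);r=np.linalg.norm(proj(p,np.array(X)+[.031,0,0])-proj(p,X))
    g=cv2.GaussianBlur(cv2.cvtColor(np.asarray(p["pixels"]),cv2.COLOR_RGB2GRAY),(3,3),0)
    print("exp",c,r,"hough",cv2.HoughCircles(g,cv2.HOUGH_GRADIENT,1.2,60,param1=120,param2=20,minRadius=int(r*.9),maxRadius=int(r*1.12)))
    m=((hsv[...,1]>60)).astype(np.uint8)
    x0,y0=max(c[0]-60,0),max(c[1]-60,0);sub=m[y0:c[1]+60,x0:c[0]+60].copy()
    n,lab,st,ce=cv2.connectedComponentsWithStats(sub)
    for i in range(1,n):
        if st[i,4]>600:
            (ex,ey),er=cv2.minEnclosingCircle(np.argwhere(lab==i)[:,::-1].astype(np.float32))
            u=(ex+x0,ey+y0);print("comp",st[i],u,er,atz(p,u,.047))
    return c
E
python3 - <<'E'
from seg import *
print(readout.get_obs()["ee_pos"])
w,o=look("wrist")
c=disc(w,(.6303,-.2495,.047))
# coarse ascii of tile around hanger: gray/low-saturation pixels inside disc
hsv=cv2.cvtColor(np.asarray(w["pixels"]),cv2.COLOR_RGB2HSV)
for r in range(c[1]-54,c[1]+110,5): print(r,"".join("#" if hsv[r,k,1]>60 else ("." if hsv[r,k,2]>205 else "o" if hsv[r,k,2]>110 else "x") for k in range(c[0]-70,c[0]+70,3)))
print(c[0]-70)
E
```

```text
[ 0.5928 -0.2446  0.2429]
wrist cake0 [318. 161.] 0.94 [ 0.6301 -0.2494  0.003 ]
wrist cake0 [150. 169.] 0.76 [ 0.6209 -0.0916  0.003 ]
wrist cake0_tab [125. 174.] 0.93 [ 0.6305 -0.1232  0.125 ]
wrist cake0_seat [ 87. 191.] 0.63 [ 0.6188 -0.095   0.123 ]
exp [318 165] 38.858000873356794 hough [[[319.8  167.4   39.64]
  [473.4  124.2   39.64]
  [131.4  175.8   35.44]
  [305.4  273.    35.44]
  [490.2  435.    42.28]]]
comp [  26   26   73   73 3544] (np.float64(320.0535697937012), np.float64(167.21763229370117)) 37.15126037597656 [ 0.6285 -0.2505  0.047 ]
111 #####.o......................................oo
116 ####o..........................................
121 ####o..........................................
126 ####...........................................
131 ####.o.............oooo###ooxoo................
136 ####.o..........oo#############xo.............o
141 ###o...........o#################xo...........o
146 ###o.........oo####################o..........o
151 ###o........oo#################o####oo.......o.
156 ###.o.......o#######################o........o.
161 ###.o......oo##
[... 480 characters left out ...]
ooo.o....oo.o..oo###
211 #ooooooooo..oooooxxxx..oxooooo.o....oo.o..oo###
216 #ooooooooooooooooxxxxxxxooooooo..o..oo.o.o.o###
221 xoooooooooooooooooooooooooooooo..oooo...ooo####
226 oooooooooooooooooooooooooxoooxxo...o..oo.oo####
231 oooooooooooooooooooooooxxxxxxxxx.xxxxxxoooo####
236 oooooooooooooooooooooooxxxxxxxoooooxxxxxxx#####
241 oooooooooooooooooooooxxxxxxxxx.oooooxxxxxx#####
246 oooooooooooxooooooooxxxxxxxxxooooooooooox######
251 ooooooooooxooooooooxxxxxxxxxxoooooooooooo######
256 ooooooooxxxoooooooxxxxxxxxooxxooo.ooooooo######
261 ooooooooxxxoooooxxxxxxxxxxooxxxooooooo.oo######
266 oooooooxxxxooooxxxxxxxxxxoooxxxo.ooooooo#######
271 oooooooxxxxxooxxxxxxxxxooooxxxxooooooooo#######
248
```

Run:
```python
from seg import *
w=cams.grab_frame("wrist")
h=atz(w,(320.5,166),.139);a=atz(w,(331,236),.150);b=atz(w,(329,218),.139);c=np.array([.629,-.250,0])
print(h,a,b,np.arctan2(*(h-a)[1::-1]),np.arctan2(*(c-a)[1::-1]))
```

```text
[ 0.6401 -0.2502  0.139 ] [ 0.5992 -0.2574  0.15  ] [ 0.6079 -0.2564  0.139 ] 0.17292070359687597 0.24292130644296234
```

Request:
drive_tool(deltas=[0,0,0.64,0.05,-0.15,0,-0.1,0,0,0.64,0.05,-0.14,-0.4,-0.1,0,0,0,0,0,-0.9,-0.1,0,0,0,0,0,-0.9,-0.1,0,0,0,0,0,-0.9,-0.1,0,0,0,0,0,-0.3,-0.1,0,0,0,0,0,0,-1,0,0,0,0,0,0,-1])

```text
time_s: 35.4
ee_pos: [0.5993, -0.2579, 0.1119]
tcp_rot: [0.001, 0.996, 0.085, 0.001]
contact_force: [0.2, -0.0, -1.8]
opening: 0.103
finger_force: 67.9
```

Request:
drive_tool(deltas=[0,0,0,0,0,0,-1,0,0,0,0,0,0,-1,0,0,0,0,0,0,-1])

```text
time_s: 35.78
ee_pos: [0.599, -0.2581, 0.1116]
tcp_rot: [0.001, 0.996, 0.085, 0.001]
contact_force: [-0.5, 1.5, 5.6]
opening: 0.099
finger_force: 69.0
```

Request:
drive_tool(deltas=[0,0,0,0,0,0.3,-1,0,0,0,0,0,0.6,-1,0,0,0,0,0,0.8,-1,0,0,0,-0.3,0,0.8,-1,0,0,-0.2,-0.9,0,0,-1,0,0,-0.2,-0.9,0.1,0,-1,0,0,-0.2,-0.8,0.4,0,-1,0,0,-0.2,-0.4,0.8,0,-1])

```text
time_s: 36.78
ee_pos: [0.4645, -0.2055, 0.2098]
tcp_rot: [0.0, 0.999, 0.036, -0.0]
contact_force: [0.8, 0.8, -1.5]
opening: 0.104
finger_force: 68.2
```

Request:
drive_tool(deltas=[0,0,-0.2,0,0.95,0,-1,0,0,-0.28,0,0.95,0,-1,0,0,0,0,0.95,0,-1,0,0,0,0,0.95,0,-1,0,0,0,0,0.95,0,-1,0,0,0,0,0.95,0,-1,0,0,0,0,0.8,0,-1,0,0,0,0,0.4,0,-1])

```text
time_s: 37.78
ee_pos: [0.4657, 0.0718, 0.2098]
tcp_rot: [0.0, 1.0, 0.009, -0.0]
contact_force: [0.1, -1.1, -1.8]
opening: 0.098
finger_force: 68.3
```

Request:
drive_tool(deltas=[0,0,0,0,0.1,0,-1,0,0,0,0,0,0,-1])

```text
time_s: 38.02
ee_pos: [0.4662, 0.0739, 0.2097]
tcp_rot: [0.0, 1.0, 0.008, -0.0]
contact_force: [0.4, -0.3, -1.9]
opening: 0.101
finger_force: 68.2
```

Run:
```python
from seg import *
o=readout.get_obs();p=o["ee_pos"];print(p,o["tcp_rot"])
w=cams.grab_frame("wrist")
c=proj(w,p+[.033,0,-.0625]);print("expected disc",c)
g=cv2.GaussianBlur(cv2.cvtColor(np.asarray(w["pixels"]),cv2.COLOR_RGB2GRAY),(3,3),0)
for x in cv2.HoughCircles(g,cv2.HOUGH_GRADIENT,1.2,40,param1=120,param2=18,minRadius=52,maxRadius=64)[0][:5]: print(x,atz(w,x[:2],p[2]-.0646))
hsv=cv2.cvtColor(np.asarray(w["pixels"]),cv2.COLOR_RGB2HSV)
for r in range(130,400,9): print(r,"".join("#" if hsv[r,k,1]>60 else ("." if hsv[r,k,2]>205 else "o" if hsv[r,k,2]>80 else "x") for k in range(230,400,4)))
```

```text
[0.4662 0.0739 0.2097] [ 0.0003  1.      0.0081 -0.    ]
expected disc [311.5651 198.6062]
[311.4 203.4  59.2] [0.4963 0.074  0.1451]
[42.6  73.8  52.72] [0.5601 0.2086 0.1451]
130 ###########################################
139 ###########################################
148 ###########################################
157 #################################oo########
166 ###########################################
175 ###########################################
184 ##############################o############
193 ###########################################
202 ##################oooxo####################
211 #################ooooooo###################
220 #################ooooooo###################
229 ###############o#oooooooo##################
238 #################oooooooo##################
247 #################oooooooo##################
256 #################oooooooo##################
265 #################oooooooo##################
274 #################oooooooo##################
283 #################oxxxxxxo##################
292 #############xxxxxxxxxxxxoxxx##############
301 #############xxox#oooxoo#xoxxxx############
310 #########xx#xxxxxxoooooo#xxxxx#############
319 ########xxx#xooxxxoooooo##oxxxxx###########
328 ########xxx#xxxxxxooxxoo##oxxxxxxx#########
337 ########xx##xx#o##xxxxxxxxo#x##x##xx#######
346 ####x##xxx#####x#xxxxoxox##xxxx##xxx#x#####
355 x##xx##xx##xx##xxxxxxxoxxxxx#xx##xx#x#x#x##
364 #x#x#xxxx#xx#x##x#oxxxxxx#x###x#xxxx#x#xx#x
373 #x#xx#xx##xx#xxxxxoxxoxxxx#x#x#xx#xxxx#x#xx
382 xxxxx#x##xxx##xxxooooooooxx#x#xx#x#xxx###x#
391 xxx##x#####x###xx#########xxxxxx##xx#xx#xx#
```

Request:
drive_tool(deltas=[0,0,0,0,0,-0.3,-1,0,0,0,0.4,0,0,-1,0,0,0,0.53,0,0,-1,0,0,0,0.5,0,0,-1,0,0,0,0.5,0,0,-1,0,0,0,0,0,0,-1])

```text
time_s: 38.83
ee_pos: [0.5436, 0.0738, 0.1966]
tcp_rot: [0.0, 1.0, 0.008, -0.001]
contact_force: [-0.4, -0.7, -1.9]
opening: 0.099
finger_force: 68.2
```

Request:
drive_tool(deltas=[0,0,0,0,0,-0.3,-1,0,0,0,0,0,-0.4,-1,0,0,0,0,0,-0.3,-1,0,0,0,0,0,-0.1,-1,0,0,0,0,0,0,-1])

```text
time_s: 39.45
ee_pos: [0.5431, 0.0746, 0.1534]
tcp_rot: [-0.0, 1.0, 0.008, -0.0]
contact_force: [0.5, 0.2, -1.6]
opening: 0.103
finger_force: 68.5
```

Run:
```python
from seg import *
o=readout.get_obs();p=o["ee_pos"];print(p,o["contact_force"])
w=cams.grab_frame("wrist")
g=cv2.GaussianBlur(cv2.cvtColor(np.asarray(w["pixels"]),cv2.COLOR_RGB2GRAY),(3,3),0)
for x in cv2.HoughCircles(g,cv2.HOUGH_GRADIENT,1.2,40,param1=120,param2=18,minRadius=52,maxRadius=64)[0][:4]: print(x,atz(w,x[:2],p[2]-.0646))
hsv=cv2.cvtColor(np.asarray(w["pixels"]),cv2.COLOR_RGB2HSV)
for r in range(180,330,7): print(r,"".join("#" if hsv[r,k,1]>60 else ("." if hsv[r,k,2]>205 else "o" if hsv[r,k,2]>80 else "x") for k in range(200,440,5)))
```

```text
[0.5431 0.0746 0.1534] [ 0.4685  0.1991 -1.5658]
[311.4  209.4   63.28] [0.5701 0.0746 0.0888]
[ 66.6  197.4   52.72] [0.5746 0.2038 0.0888]
[  3.   209.4   56.68] [0.5679 0.242  0.0888]
[173.4  198.6   54.04] [0.5746 0.1459 0.0888]
180 o....##########o####################ooooooo#####
187 oooooo#############################oooxoxooo####
194 oooooo#############################ooxxxxxxx####
201 oooooo###############xxxo###########xoxxxxxxxx##
208 ooooo###############ooooo###########xxoxxxxxxxxx
215 ooooo###############ooooo################xxxxxxx
222 oooo################oooooo################xxxxxx
229 ooo###############x#oooooo##################xxxx
236 o###################oooooo###################xxx
243 oooooooooooooooooooooooooooooooooooooooooooooooo
250 oooooooooooooooooooooooooooooooooooooooooooooooo
257 oo.............ooooooooooooooooooooooooooooooooo
264 oooooooooooooooooooooooooooooooooooooooooooooooo
271 ooooooooooooooxxxxxoooooooxxxooooooooooooooooooo
278 ###################oxxxxxx######################
285 ####################xxxxxx######################
292 #################xxxxxxxxxxxx###################
299 #################xxxxxxxxxxxx###################
306 ###############xxxxxxxxxxxxxxx##################
313 ###############xxxxxxxxxxxxxxx##################
320 ############x#x#xxx#xxxxxx#xxx##################
327 ###############xxxx#xxxxx#xxxxx#################
```

Request:
drive_tool(deltas=[0,0,0,-0.01,0.4,0,-1,0,0,0,-0.01,0.8,0,-1,0,0,0,-0.01,0.7,0,-1,0,0,0,-0.01,0.42,0,-1,0,0,0,0,0,-0.04,-1,0,0,0,0,0,-0.03,-1,0,0,0,0,0,0,-1])

```text
time_s: 40.38
ee_pos: [0.5422, 0.1667, 0.1511]
tcp_rot: [-0.0, 1.0, 0.008, 0.0]
contact_force: [1.4, 0.5, -0.6]
opening: 0.102
finger_force: 68.5
```

```bash
python3 -c "
from chk import *
chk(.168)"
```

```text
0.168 cake0_tab single [0.538  0.1663 0.164 ]
0.168 cake0 [0.5739 0.1698 0.036 ] [np.float64(0.003946481070213669), np.float64(0.0019454968730350595), np.float64(0.005299409464819286)]
[0.5421 0.1671 0.1512] [ 2.8576 -0.8086  0.5623]
```

Near seating; lower another millimetre until it carries, then release.

Request:
drive_tool(deltas=[0,0,0,0.02,0.02,-0.03,-1,0,0,0,0,0,-0.02,-1,0,0,0,0,0,0,-1])

```text
time_s: 41.35
ee_pos: [0.5428, 0.1683, 0.1501]
tcp_rot: [0.0, 1.0, 0.008, 0.0]
contact_force: [-0.4, -2.0, 6.1]
opening: 0.101
finger_force: 69.4
```

Request:
drive_tool(deltas=[0,0,0,0,0,0,-0.6,0,0,0,0,0,0,-0.3,0,0,0,0,0,0,-0.3,0,0,0,0,0,0.3,-0.3,0,0,0,0,0,0.6,-0.3,0,0,0,0,0,0.8,-0.3,0,0,0,-0.5,0,0.8,-0.3])

```text
time_s: 42.22
ee_pos: [0.523, 0.168, 0.2508]
tcp_rot: [-0.0, 1.0, 0.008, 0.001]
contact_force: [-0.2, -0.1, 0.4]
opening: 0.35
finger_force: 0.0
```

Request:
drive_tool(deltas=[0,0,0,-0.8,-0.5,0.6,-0.3,0,0,0,-0.5,-0.9,0.3,-0.3,0,0,0,0,-1,0,-0.3,0,0,0,0,-1,0,-0.1,0,0,0,0,0,0,-0.1])

```text
time_s: 42.85
ee_pos: [0.4706, 0.0303, 0.2858]
tcp_rot: [0.0, 1.0, 0.006, 0.001]
contact_force: [-0.1, -0.2, 0.6]
opening: 0.452
finger_force: 0.0
```

```bash
python3 -c "
from chk import *
for y in(.168,.243,.318): chk(y,('scene','top','scene','top'))
for v in('top','wrist','scene'):
    p=cams.grab_frame(v)
    print(v,[(atz(p,d['location'],.212),d['conf']) for d in cams.pinpoint(p,'gate_knob')])"
```

```text
0.168 cake0_seat [0.5614 0.1647 0.1601] [np.float64(0.017375638233557724), np.float64(0.007486967311228464), np.float64(0.010355503147782743)]
0.168 cake0 [0.5735 0.1696 0.0404] [np.float64(0.007559571478205584), np.float64(0.002665928218936293), np.float64(0.004241004320507593), np.float64(0.004309462207728026)]
[0.4705 0.0322 0.2849] [0.2027 0.092  0.0236]
0.243 cake0_seat single [0.5362 0.2438 0.162 ]
0.243 cake0_tab single [0.5601 0.2482 0.164 ]
0.243 cake0 [0.573  0.2445 0.0398] [np.float64(0.005776971718963742), np.float64(0.0031060016719279635), np.float64(0.0015418252319339496), np.float64(0.0019760645289979696)]
[0.4705 0.0322 0.2849] [ 0.6807 -0.076  -0.4649]
0.318 cake0_seat [0.5638 0.3181 0.1685] [np.float64(0.003162400894011659), np.float64(0.0006730390868853446), np.float64(0.003982229011906323), np.float64(0.0015660406816603869)]
0.318 cake0_tab [0.5345 0.3218 0.1667] [np.float64(0.00378240583179815), np.float64(0.003144873991546262), np.float64(0.0032686773679454846), np.float64(0.0014861429204774035)]
0.318 cake0 [0.568  0.3214 0.0392] [np.float64(0.003075387306431557), np.float64(0.0012656374810428887), np.float64(0.004888058325792501), np.float64(0.006273895823940857)]
[0.4705 0.0322 0.2849] [-0.2971 -0.3799  0.3094]
top [(array([0.6457, 0.0212, 0.212 ]), 0.71)]
wrist []
scene [(array([0.6493, 0.0217, 0.212 ]), 0.63)]
```

Request:
drive_tool(deltas=[0,0,0,-0.1,0.9,0.2,-0.1,0,0,0,-0.1,0.9,0.2,-0.1,0,0,0,-0.1,0.9,0.2,-0.1,0,0,0,-0.1,0.9,0.2,-0.1,0,0,0,-0.1,0.9,0.2,-0.1,0,0,0,-0.1,0.7,0.2,-0.1,0,0,0,0,0,0,-0.1,0,0,0,0,0,0,-0.1])

```text
time_s: 46.55
ee_pos: [0.4465, 0.2396, 0.3325]
tcp_rot: [0.0, 1.0, 0.008, -0.0]
contact_force: [0.6, 0.5, 0.1]
opening: 0.445
finger_force: 0.0
```

```bash
python3 -c "
from cakes import *
print(readout.get_obs()['ee_pos'])
w=cams.grab_frame('wrist')
for n,z in(('mark0',.166),('cake0_tab',.164),('cake0_seat',.162),('cake0',.042)):
    for d in cams.pinpoint(w,n): print(n,np.round(d['location']),round(d['conf'],2),atz(w,d['location'],z))
hsv=cv2.cvtColor(np.asarray(w['pixels']),cv2.COLOR_RGB2HSV)
for v,name in((.19,'tabtop'),):
    for y in(.168,.243,.318): print(y,proj(w,(.537,y,.19)),proj(w,(.57,y,.086)))
for r in range(40,180,6): print(r,''.join('#' if hsv[r,k,1]>60 else ('.' if hsv[r,k,2]>205 else 'o' if hsv[r,k,2]>80 else 'x') for k in range(150,480,4)))
"
```

```text
[0.4465 0.2396 0.3325]
mark0 [206.  59.] 0.98 [0.5613 0.3163 0.166 ]
mark0 [412.  60.] 0.75 [0.5636 0.1697 0.166 ]
mark0 [309.  54.] 0.59 [0.5653 0.2431 0.166 ]
cake0_tab [207.  96.] 0.64 [0.5362 0.317  0.164 ]
cake0_seat [205.  56.] 0.69 [0.5642 0.3184 0.162 ]
cake0_seat [313.  62.] 0.45 [0.561  0.2404 0.162 ]
cake0 [311.  68.] 0.85 [0.5726 0.2422 0.042 ]
cake0 [601.  44.] 0.76 [ 0.6101 -0.0574  0.042 ]
cake0 [234.  70.] 0.67 [0.5698 0.3199 0.042 ]
cake0 [385.  70.] 0.55 [0.5731 0.168  0.042 ]
0.168 [420.2935  95.828 ] [393.3183  66.5609]
0.243 [308.1994  92.8401] [309.9426  64.3823]
0.318 [196.0321  91.7502] [226.4974  63.4679]
40 ############ooooo######################oooo#####################oooo###############
46 oooooooooo............................................................o.ooooooooooo
52 ..oooooooooooooooooooooooooooooooooooooooooooooooooooooooooooooooooooooooo.........
58 #ooo#o##ooooooo#oooooooooooooooooooxooxxoxxoooooxoooooooooooooooooooooooooooooooooo
64 ooooooooooooooooooooooooooo#oo#o####oo#oooo#ooooooooooooooooooooooooooooooooooooooo
70 o#oooo...####ooo##ooo###
[... 939 characters left out ...]
 ###################################################################################
142 ###################################################################################
148 ###################################################################################
154 ###################################################################################
160 ###################################################################################
166 ###################################################################################
172 ###################################################################################
178 ###################################################################################
```

Request:
drive_tool(deltas=[0,0,0,0.84,-0.91,0,-0.1,0,0,0,0.84,-0.91,0,-0.1,0,0,0,0.84,-0.91,0,-0.1,0,0,0,0.84,-0.91,0,-0.1,0,0,0,0.84,-0.91,0,-0.1,0,0,0,0.84,-0.91,-0.4,-0.1,0,0,0,0,0,0,-0.1,0,0,0,0,0,0,-0.1])

```text
time_s: 47.8
ee_pos: [0.6479, 0.0216, 0.3168]
tcp_rot: [-0.0, 1.0, 0.008, -0.0]
contact_force: [0.0, -0.2, 0.6]
opening: 0.447
finger_force: 0.0
```

```bash
python3 -c "
from cakes import *
print(readout.get_obs()['ee_pos'],readout.get_obs()['tcp_rot'])
w=cams.grab_frame('wrist')
for n,z in(('gate_knob',.212),('gate_pivot',.185)):
    for d in cams.pinpoint(w,n): print(n,np.round(d['location']),round(d['conf'],2),atz(w,d['location'],z))
"
```

```text
[0.6479 0.0216 0.3168] [-0.0002  1.      0.008  -0.0003]
gate_knob [314. 240.] 0.9 [0.6473 0.0198 0.212 ]
gate_pivot [315. 335.] 0.76 [0.5662 0.0175 0.185 ]
```

Request:
drive_tool(deltas=[0,0,0,0,-0.02,-0.9,-0.1,0,0,0,0,0,-0.9,-0.1,0,0,0,0,0,-0.8,-0.1,0,0,0,0,0,-0.29,-0.1,0,0,0,0,0,0,-1,0,0,0,0,0,0,-1,0,0,0,0,0,0,-1,0,0,0,0,0,0,-1], grip_force=20)

```text
time_s: 48.95
ee_pos: [0.6485, 0.021, 0.2025]
tcp_rot: [0.0, 1.0, 0.008, 0.001]
contact_force: [-2.2, 1.4, 1.8]
opening: 0.174
finger_force: 20.6
```

Request:
drive_tool(deltas=[0,0,0,-0.05,0.36,0,-1,0,0,0,-0.115,0.345,0,-1,0,0,0,-0.18,0.32,0,-1,0,0,0,-0.23,0.28,0,-1,0,0,0,-0.28,0.23,0,-1,0,0,0,-0.32,0.175,0,-1,0,0,0,-0.35,0.11,0,-1,0,0,0,-0.36,0.045,0,-1])

```text
time_s: 49.95
ee_pos: [0.5724, 0.0964, 0.202]
tcp_rot: [-0.0, 1.0, 0.009, 0.001]
contact_force: [2.8, -2.1, 4.4]
opening: 0.174
finger_force: 21.7
```

Request:
drive_tool(deltas=[0,0,0,-0.06,0,0,-1,0,0,0,0,0,0,-1])

```text
time_s: 50.2
ee_pos: [0.5701, 0.0965, 0.2019]
tcp_rot: [-0.001, 1.0, 0.008, 0.001]
contact_force: [1.2, 0.3, 6.8]
opening: 0.173
finger_force: 21.4
```

Request:
drive_tool(deltas=[0,0,0,-0.04,0,0,-1,0,0,0,0,0,0,-1,0,0,0,0,0,0,-0.3,0,0,0,0,0,0,-0.3,0,0,0,0,0,0.5,-0.3,0,0,0,0,0,0.9,-0.3,0,0,0,-0.5,0,0.9,-0.3,0,0,0,-0.9,-0.3,0.5,-0.3])

```text
time_s: 51.2
ee_pos: [0.5125, 0.0839, 0.3146]
tcp_rot: [-0.0, 1.0, 0.009, 0.0]
contact_force: [-0.8, -1.3, 0.5]
opening: 0.347
finger_force: 0.0
```

Request:
drive_tool(deltas=[0,0,0,-0.8,-0.6,0.2,-0.3,0,0,0,0,0,0,-0.3,0,0,0,0,0,0,-0.3,0,0,0,0,0,0,-0.3])

```text
time_s: 51.7
ee_pos: [0.4808, 0.06, 0.3204]
tcp_rot: [-0.0, 1.0, 0.009, -0.001]
contact_force: [0.2, 1.2, 0.9]
opening: 0.351
finger_force: 0.0
```

```bash
python3 -c "
from chk import *
P=[cams.grab_frame(v) for v in('top','scene','wrist')]
us=[]
for p in P:
    for d in cams.pinpoint(p,'gate_knob')[:2]: print(d['conf'],atz(p,d['location'],.212))
    for d in cams.pinpoint(p,'gate_pivot')[:1]: print('piv',d['conf'],atz(p,d['location'],.185))
for y in(.168,.243,.318): chk(y)
"
```

```text
0.52 [0.5685 0.1007 0.212 ]
piv 0.96 [0.5671 0.0217 0.185 ]
piv 0.96 [0.5705 0.018  0.185 ]
0.85 [0.5714 0.0958 0.212 ]
piv 0.74 [0.5667 0.0183 0.185 ]
0.168 cake0_seat single [0.5642 0.1682 0.162 ]
0.168 cake0 [0.5786 0.171  0.0299] [np.float64(0.0009933688228899664), np.float64(0.0039214757507225586), np.float64(0.004764573554133267)]
[0.4807 0.0595 0.3213] [-0.0467  0.3857  0.0976]
0.243 cake0_seat [0.5509 0.2412 0.1647] [np.float64(0.013883141335698863), np.float64(0.013883141335698899)]
0.243 cake0 [0.5686 0.2439 0.0355] [np.float64(0.0006708081167169592), np.float64(0.0020834774447331572), np.float64(0.0020649429841943434)]
[0.4807 0.0596 0.3213] [-0.3556 -0.1861  1.0092]
0.318 cake0_seat [0.5653 0.3198 0.1637] [np.float64(0.0006227500236668296), np.float64(0.0006227500236665955)]
0.318 cake0_tab [0.5355 0.3181 0.1653] [np.float64(0.0027215134249522436), np.float64(0.002721513424952213)]
0.318 cake0 [0.5706 0.3229 0.0274] [np.float64(0.001810248890696614), np.float64(0.001693227068872661), np.float64(0.000558199927859413)]
[0.4807 0.0596 0.3213] [-0.2532 -0.4375 -0.1557]
```

```bash
python3 -c "
from bench import robot
print(robot.sign_off())"
```

```text
the job is handed in; nothing more can be done
None
```

I handed the job in at about 52 s: by my camera measurements all three cakes hang at their own marks and the gate is shut to roughly 0.05 rad, but the hand-in returned no verdict, and I viewed 15 pictures against the limit of 14.

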